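# Hang the guard door on the polishing hood

## Robot

A 6-joint arm with a two-finger parallel gripper is mounted at the origin on a cart in front of the work surface, level with it; the furniture and walls round the work are solid. World frame = base frame: x ahead of the robot, y to its left, z up, the work surface at z = 0. Lengths are in m, angles in degrees, forces in N, time in s.
With the tool pointing down it reaches from about 0.25 to 0.725 m from the base axis. Payload 9.7 kg.
Tool frame: the origin (TCP) lies at the centre of the arm's flange, where the gripper is bolted on; the fingertips stand 173 mm ahead of it and the grasp point (between the pads) lies bot.grip_depth ahead of it (bot.grip_depth is the distance from the TCP to the grasp point, in m); z points along the fingers, y is the direction in which the jaws open and shut (so a half turn about z gives the same grasp; the last joint's range is limited). The gripper opens to 85 mm and grips with 20 to 120 N. Pads are 22 mm wide; open, the fingers measure 114 mm over their backs; the gripper's body (76 mm by 85 mm) begins 54 mm behind the grasp point. The pads swing forward as they close: fully open they stand 13 mm farther back than shut.
Start: joints at [64.515, 4.979, 10.078, 95.1, 0, 90], TCP at [0.237, 0.496, 0.405] pointing down, gripper open.
Joint ranges: [-179.16, 179.16], [-48.56, 103.87], [-65.8, 70.77], [-126.05, 130.52], [-82.76, 87.17], [-180, 180]. Speed limits (degrees/s): [127.2, 127.2, 147.25, 180, 180, 180].

## Interface

Orientations are given as [roll, pitch, yaw] about the fixed x, y, z axes, in that order (R = Rz(yaw) Ry(pitch) Rx(roll)).
In Python, from workcell import status, viewer, bot gives the robot as it stands. The module is installed in compiled form; this text tells all that it offers.
- The arm moves only by the tool move_arm, never from a script. Its argument "commands" is a list of rows, each an object with "claw": the gripper's target within -1 to 1 (fully open at 1, half-way at 0, shut at -1); "travel": the shift along the tool's x, y, z in cm, a list of three; "turn": the turn about the tool's z in degrees. A call has 1 to 5 rows; each row shifts and turns the commanded pose from where the row before left it, along the tool's axes as they then stand; what a row does not reach is not made up. A row lasts 1/12 s, in which the tool goes at most 41.7 mm and 7.16 degrees, less where a joint would pass 70% of its speed; a pose out of reach is approached as far as the arm can. A call is refused whole if a number of a shift passes 4.17 or a number of a turn 7.16, either way. A call with a gripper value outside its range is refused whole. The fingers move at their own pace and stop on an object; "squeeze" is the grip in N (left out, the last holds). Time passes only in rows, so rows that do not move let the fingers close. It gives the time, the measured TCP pose, the force and the opening at its end, in the units of the state.
- status.get_obs(): the state, without advancing time (a new reading comes with each control period).
- viewer.camera(name): name is "side" or "top" or "wrist"; returns the picture (400x640x3 uint8, blue, green, red); there is no depth.
- viewer.camera_params(name): a dict with "camera_matrix" (3x3 intrinsics, pixels), "D" ([k1, k2, p1, p2, k3] as OpenCV has them; the pictures are not rectified), "xyz" and "rotation" of the camera in the world. Camera axes: x right, y up, looking along -z (the intrinsics and any distortion apply to the point x, -y, -z); pixel columns grow to the right and rows downward; lengths in m; the calibration is good to about 2 mm. A picture is of the moment at which its call begins: read the wrist's pose just before it. camera_params takes no time and is no camera call; for the wrist camera it gives the pose at the moment of the call.
- bot.job_done(): hands the job in, once; it reports no verdict.
The state is a dict: "time": time; "q": joint angles; "qd": joint speeds; "joint_efforts": joint torques, N m; "ee_pos": TCP position; "tcp_rot": TCP orientation; "wrist_force": force on the tool from outside, world axes, zero at the start; "torque": the same for the moment, N m; "opening": finger opening in m.
Only numpy, scipy, OpenCV 4.12 (cv2) and the standard library are available. Lean on these libraries where they do the work, as an engineer would, in place of code of your own. Each camera call takes 0.05 s, during which the arm holds its last target.

## Task

Take the guard door out of its wooden stand, hold it swung open and lower both its hinge knuckles together onto the two upright pins of the polishing hood's hinge post until it sits fully home; the post can stand a little to either side along its slot, so feel for the pins and make sure the knuckles go round them, not beside them. Let go, so that it hangs by itself, and only then swing it fully shut against the hood, without tipping the door over or knocking the small things on the bench about.

Things in the scene. Friction and masses are not known exactly. Their poses are not given: they have to be found in the camera images.
- hood: Small grey polishing hood on a board, fixed; its open front (felt cone inside) faces its -x, y along the front, z up. Origin: on the bench under the hinge-post slot's middle. Box x 9 to 89, y -30 to -129 mm, top z 146; base 28 mm thick, x -39 to 119, y -136 to 52. Beside the box's left (+y) wall stands the steel hinge post with two pins. Shut door: axes parallel to the hood's.
- pin_low (a point): Where the lower pin's foot is when the post is at mid slot (fixed to hood; its x 0, y 0, z 56 mm). NOT the real pin: the post is bolted by hand, so the upright axis of both pins is 14 to -14 mm off this along hood y (x is true): look or feel for it. Pin: 10 mm diameter, 20 high, top 5 mm tapering to 7 mm diameter, on a round collar (radius 10 mm) where the lower knuckle comes to rest.
- pin_top (a point): The same for the upper pin, 75 mm above the lower (hood z 131 mm), same shape, same shift. Each collar ends an arm 14 mm wide, 8 mm thick, from a steel upright 29 to 43 mm behind (+x of) the pin axis. The lower knuckle must come in level from the front (-x), between lower pin top (z 76 mm) and upper arm underside (z 123 mm); then both go down. Beware: they can also slip down beside the pins.
- keeper (a point): Tip of the steel keeper bracket on the hood's roof: in the hood frame x -10, y -115 mm, underside z 159 mm, 16 mm wide along y. It overhangs the shut door's free top corner (8 mm above it), so the door can only be lowered on while swung open, e.g. by 1 rad; shut, it passes beneath.
- door: Loose aluminium guard door, about 0.3 kg. Origin: hinge axis at the lower knuckle's underside; z up, panel runs to -y, outer face -x. Panel x -4 to 4, y -14 to -134, z -10 to 95 mm. Knuckles: tubes of outer diameter 22, bore 13, 18 mm high, undersides at z 0 and 75. Fully home: origin at hood z 56 mm. Opened by an angle a: turned -a about z from the hood's yaw. Turns freely, stays where left.
- door_grip (a point): Middle of the door's wooden grip block, at door x 0, y -69, z 122 mm; same axes as the door. The block is 14 mm thick (x: grip across it), 40 mm wide (y) and stands 48 mm up from the panel's top edge (door z 95 to 143 mm).
- stand: Slotted wooden block holding the door upright at the start, fixed, 70 (x) by 80 (y) by 73 mm high; slot along its y, 10.9 mm wide, floor 45 mm above the bench, so the door's origin starts 55 mm above the bench. Origin: centre of the underside, below the door's grip block.
- beaker: Open steel beaker, 58 mm across, 58 mm high, bystander standing behind the hood at the right. Origin: centre of the underside.
- block: Steel cube, 36 mm, bystander between stand and hood, in front of the big white sandblast cabinet (fixed, about 0.3 m high, its front at about x = 0.55 m ahead of the robot base, y from 0.14 to -0.3 m): carry the door round the cabinet's front, nearer to the robot. Origin: centre of the underside.
- polish: Small round tub with white lid, 40 mm across, 34 mm high, bystander between stand and hood. Origin: centre of the underside.

How it is judged:
By the outcome, as a careful person would: the job done as asked, in the order asked, and still so for the second after the job is handed in, with the robot touching nothing.
It also fails if it takes over 64 s, if anything falls off the work surface, if the arm or the gripper's body presses on something with over 40 N, if the wrist force passes 120 N, or if a joint passes its speed limit or range.

## Working session

There is one attempt and no reset: what is moved stays moved. The work goes in short steps, Python scripts to look and compute and a tool call to move; the robot and the scene stay as the last step left them, time stands still between calls to the robot, and variables do not carry over. Pictures are saved under pics/ and viewed, and the job is handed in when it is done.

Besides the shell and the picture viewer there is one more tool, called after "Request:" as name(argument=value, ...), one argument or row to a line, values as JSON. move_arm: Moves the arm, as the interface text tells. Its arguments: {"type":"object","properties":{"commands":{"type":"array"},"squeeze":{"type":"number"}},"required":["commands"]}

```bash
ls; mkdir -p pics
cat > h.py <<'E'
import numpy as np,cv2
from workcell import status,viewer,bot
from scipy.spatial.transform import Rotation as R
def snap(name,f):
    p=viewer.camera_params(name); im=viewer.camera(name); cv2.imwrite('pics/'+f,im); return im,p
def K(p): return np.array(p['camera_matrix'],float),np.array(p['D'],float)
def rot(p):
    r=np.array(p['rotation'],float)
    return r if r.shape==(3,3) else R.from_euler('xyz',r,degrees=True).as_matrix()
def proj(p,X):
    k,d=K(p); X=np.atleast_2d(X); c=(X-np.array(p['xyz']))@rot(p); c=c*[1,-1,-1]
    return cv2.projectPoints(c.reshape(-1,1,3),np.zeros(3),np.zeros(3),k,d)[0].reshape(-1,2)
def ray(p,uv):
    k,d=K(p); n=cv2.undistortPoints(np.array(uv,float).reshape(-1,1,2),k,d).reshape(-1,2)
    v=np.c_[n[:,0],-n[:,1],-np.ones(len(n))]@rot(p).T
    return np.array(p['xyz'],float),v
def atz(p,uv,z):
    o,v=ray(p,uv); return o+v*((z-o[2])/v[:,2])[:,None]
E
python3 - <<'E'
from h import *
print(status.get_obs(),bot.grip_depth)
import json
P={}
for n in ['side','top','wrist']:
    im,p=snap(n,n+'0.png'); print(n,p); P[n]={k:np.array(v).tolist() for k,v in p.items()}
json.dump(P,open('P0.json','w'))
E
```

```text
pics
{'time': 0.0, 'q': array([ 6.45165026e+01,  5.01180787e+00,  1.00333726e+01,  9.50986623e+01,
       -1.17748224e-04,  8.99993447e+01]), 'qd': array([-0.08799698,  0.00433528, -0.06777168,  0.10718855, -0.00432338,
        0.02506537]), 'joint_efforts': array([ 4.12483321e-03, -5.20397401e+01,  4.64795494e+01,  1.66510121e-02,
        2.16655280e-04, -1.48830929e-05]), 'ee_pos': array([0.23664044, 0.49649444, 0.40396643]), 'tcp_rot': array([-1.79922902e+02,  1.16866283e-04,  1.54517158e+02]), 'wrist_force': array([ 0.36086832,  0.89339054, -0.97712115]), 'torque': array([-0.00131546,  0.01847384, -0.0020905 ]), 'opening': 0.08531540902405596} 0.1547
side {'camera_matrix': array([[408.52298047,   0.        , 318.91026845],
       [  0.        , 408.52298047, 204.82622004],
       [  0.        ,   0.        ,   1.        ]]), 'D': array([-0.02557515,  0.        ,  0.        ,  0.        ,  0.        ]), 'xyz': array([0.49060681, 0.54435654, 1.07469903]), 'rotation': array([ 3.14429439e+01,  1.44107569e-01, -1.71394119e+02])}
top {'camera_matrix': array([[409.96560492,   0.        , 317.38608997],
       [  0.        , 409.96560492, 204.68500759],
       [  0.        ,   0.        ,   1.        ]]), 'D': array([-0.07263963,  0.        ,  0.        ,  0.        ,  0.        ]), 'xyz': array([0.07710915, 0.12279712, 1.14207294]), 'rotation': array([ 2.77199852e+01, -6.95047825e-02, -1.07357747e+02])}
wrist {'camera_matrix': array([[329.67719882,   0.        , 318.79566086],
       [  0.        , 329.67719882, 198.17499308],
       [  0.        ,   0.        ,   1.        ]]), 'D': array([-0.02242573,  0.        ,  0.        ,  0.        ,  0.        ]), 'xyz': array([0.16087858, 0.5322664 , 0.37364151]), 'rotation': array([-19.14601106,   0.09996562,  64.49199726])}
```

View pics/side0.png

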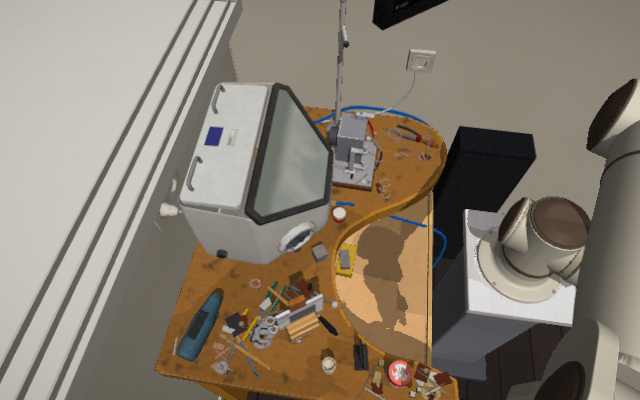

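View pics/top0.png

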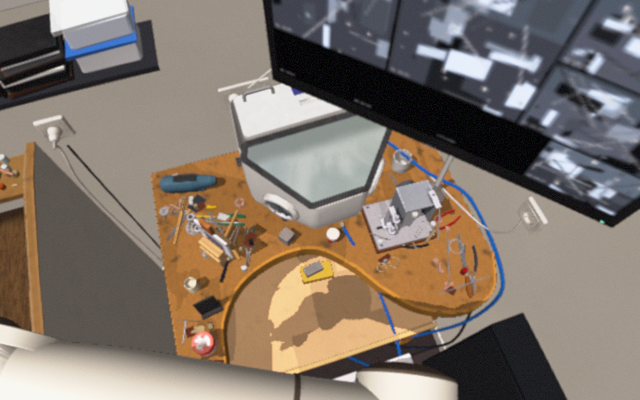

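View pics/wrist0.png

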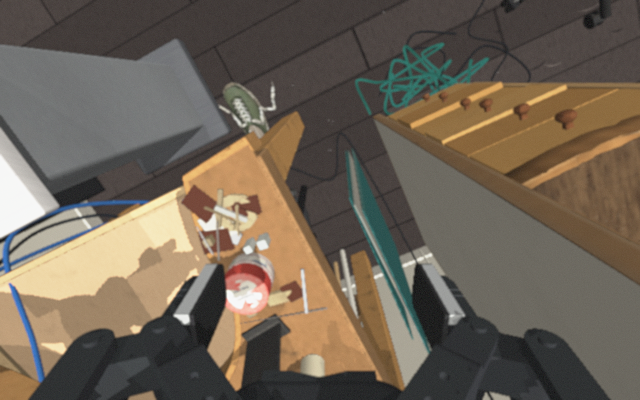

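Run:
```python
import cv2
a=cv2.imread('pics/side0.png');b=cv2.imread('pics/top0.png')
def c(im,x,y,w,h,s,f): cv2.imwrite('pics/'+f,cv2.resize(im[y:y+h,x:x+w],None,fx=s,fy=s,interpolation=cv2.INTER_CUBIC))
c(a,220,270,130,90,6,'c1.png');c(a,310,100,90,100,6,'c2.png')
c(b,160,190,130,90,6,'c3.png');c(b,350,150,110,100,6,'c4.png')
```

```text
(no output)
```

View pics/c1.png

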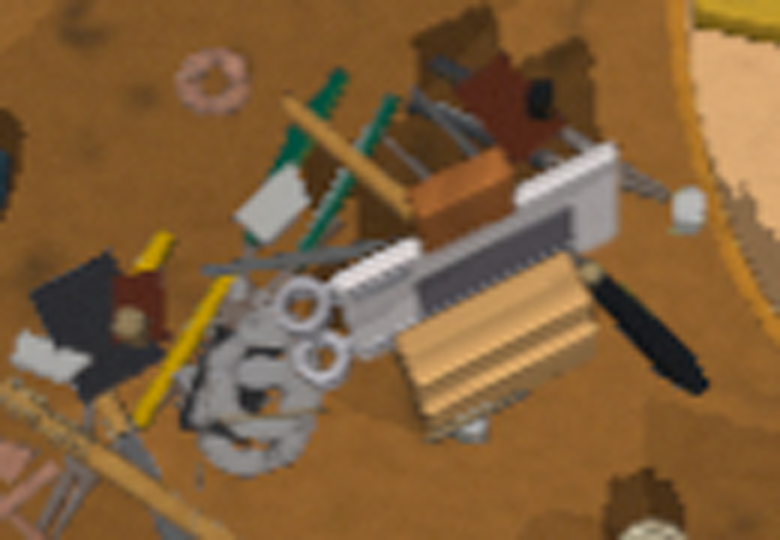

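View pics/c2.png

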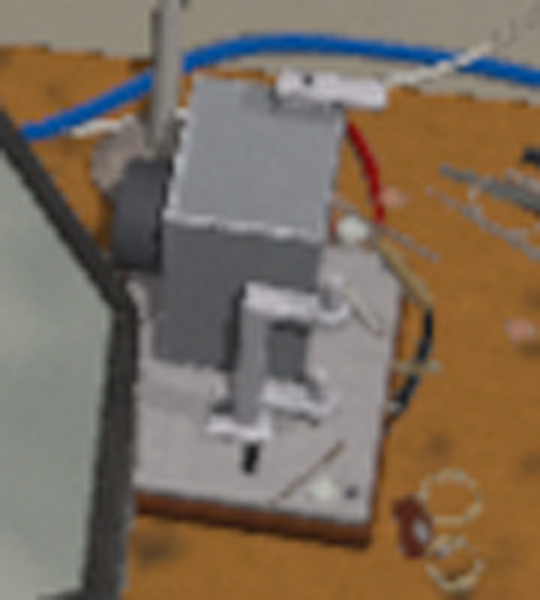

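View pics/c3.png

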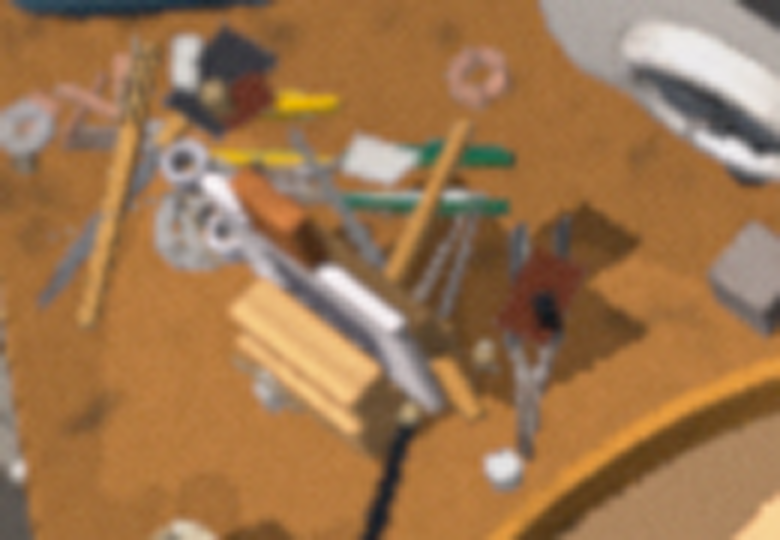

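View pics/c4.png

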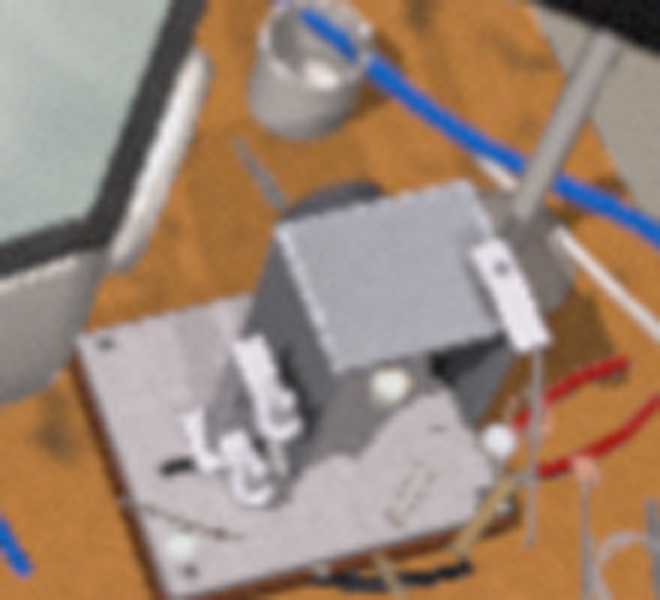

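```bash
cat > fit.py <<'E'
from h import *
import json
from scipy.optimize import least_squares
P=json.load(open('P0.json'))
s=lambda u,v:(220+u/6,270+v/6); s2=lambda u,v:(310+u/6,100+v/6)
t=lambda u,v:(160+u/6,190+v/6); t2=lambda u,v:(350+u/6,150+v/6)
S,T='side','top'
door=[(S,s(303,303),(0,0,93)),(S,s(322,357),(0,0,18)),(S,s(615,147),(0,-134,95)),
(T,t(183,160),(0,0,93)),(T,t(226,229),(0,0,18)),(T,t(405,325),(0,-134,95)),(T,t(440,405),(0,-134,-5))]
hood=[(S,s2(200,80),(89,-129,146)),(S,s2(345,103),(9,-129,146)),(S,s2(325,240),(9,-30,146)),(S,s2(165,220),(89,-30,146)),
(T,t2(280,232),(89,-30,146)),(T,t2(465,185),(89,-129,146)),(T,t2(340,365),(9,-30,146)),
(T,t2(78,345),(119,52,28)),(T,t2(165,598),(-39,52,28)),(T,t2(515,505),(-39,-136,28)),(S,s2(370,520),(-39,52,28))]
pins=[(S,s2(333,300),131),(S,s2(320,400),56),(T,t2(280,420),131),(T,t2(250,482),56)]
def res(q,pts,z0):
    r=[]
    for n,uv,X in pts:
        X=np.array(X)/1000; w=R.from_euler('z',q[2]).apply(X)+[q[0],q[1],z0]
        r.append(proj(P[n],w)[0]-uv)
    return np.array(r)
def fit(pts,z0,q0,name):
    f=least_squares(lambda q:res(q,pts,z0).ravel(),q0,loss='soft_l1'); print(name,f.x[:2].round(4),np.degrees(f.x[2]).round(2)); print(res(f.x,pts,z0).round(1).tolist()); return f.x
if __name__=='__main__':
    for n,uv,_ in [door[0],door[3]]: print(atz(P[n],[uv],.148))
    d=fit(door,.055,[.5,.5,-.5],'door')
    h=fit(hood,0,[.5,-.2,0],'hood')
    for n,uv,z in pins:
        w=atz(P[n],[uv],z/1000)[0]; print(n,z,w.round(4),(R.from_euler('z',-h[2]).apply(w-[h[0],h[1],0])*1000).round(1))
    print('block',atz(P[T],[t(755,255)],.036),'tub',atz(P[T],[(333,234)],.034),atz(P[S],[(339,213)],.034))
    for y in(-69,-134): print('door',y,(R.from_euler('z',d[2]).apply([0,y/1000,0])+[d[0],d[1],0]).round(4))
E
python3 fit.py
```

```text
[[0.64037369 0.30531171 0.148     ]]
[[0.64281256 0.30572665 0.148     ]]
door [0.6413 0.3057] -53.92
[[-0.4, 0.1], [-0.3, -0.3], [-0.2, -0.4], [0.1, 0.5], [0.0, 0.4], [-0.7, 0.2], [0.4, 0.3]]
hood [ 0.4727 -0.2276] -2.12
[[-1.2, -1.1], [0.4, -1.4], [-0.5, 0.1], [-0.5, -0.4], [-0.8, -0.5], [0.8, -0.5], [-0.6, 1.9], [-2.1, -2.2], [0.2, 2.2], [1.5, 1.9], [0.6, 0.9]]
side 131 [ 0.4717 -0.2337  0.131 ] [ -0.8  -6.1 131. ]
side 56 [ 0.4709 -0.2286  0.056 ] [-1.8 -1.1 56. ]
top 131 [ 0.4739 -0.2302  0.131 ] [  1.3  -2.5 131. ]
top 56 [ 0.4768 -0.2296  0.056 ] [ 4.2 -1.9 56. ]
block [[0.57078593 0.06442927 0.036     ]] tub [[ 0.5256922  -0.06698926  0.034     ]] [[ 0.52557901 -0.065242    0.034     ]]
door -69 [0.5855 0.2651 0.    ]
door -134 [0.533  0.2268 0.    ]
```

```bash
cat > plan.py <<'E'
import sys,json
from h import *
def rows(target,yawt,n,start=None):
    o=status.get_obs(); p=np.array(o['ee_pos']) if start is None else np.array(start[:3]); y=o['tcp_rot'][2] if start is None else start[3]
    p=p.copy(); dy=(yawt-y+180)%360-180; out=[]
    n=max(n,int(np.ceil(abs(dy)/7.1)))
    P0=p.copy()
    for i in range(n):
        g=P0+(np.array(target)-P0)*(i+1)/n
        a=np.radians(y); ax=np.array([[np.cos(a),np.sin(a),0],[np.sin(a),-np.cos(a),0],[0,0,-1]])
        t=np.round(ax@(g-p)*100,2); rem=(yawt-y+180)%360-180; tu=round(-rem/(n-i),2)
        p=p+ax.T@t/100; y-=tu; out.append((t.tolist(),tu))
    for i in range(0,n,5): print([ {"travel":[float(x) for x in t],"turn":u} for t,u in out[i:i+5]])
    print('end',p.round(4),round(y,2))
if __name__=='__main__':
    a=list(map(float,sys.argv[1:])); rows(a[:3],a[3],int(a[4]))
E
python3 plan.py .5855 .2651 .404 36.1 17
```

```text
[{'travel': [-2.44, -0.35, 0.0], 'turn': np.float64(6.97)}, {'travel': [-2.46, -0.04, 0.0], 'turn': np.float64(6.97)}, {'travel': [-2.45, 0.25, 0.0], 'turn': np.float64(6.96)}, {'travel': [-2.4, 0.55, 0.0], 'turn': np.float64(6.97)}, {'travel': [-2.32, 0.83, 0.01], 'turn': np.float64(6.96)}]
[{'travel': [-2.2, 1.11, -0.0], 'turn': np.float64(6.97)}, {'travel': [-2.04, 1.36, -0.0], 'turn': np.float64(6.96)}, {'travel': [-1.87, 1.61, -0.0], 'turn': np.float64(6.97)}, {'travel': [-1.66, 1.82, -0.0], 'turn': np.float64(6.96)}, {'travel': [-1.43, 2.01, 0.0], 'turn': np.float64(6.97)}]
[{'travel': [-1.17, 2.16, 0.0], 'turn': np.float64(6.96)}, {'travel': [-0.9, 2.3, 0.0], 'turn': np.float64(6.97)}, {'travel': [-0.61, 2.38, 0.0], 'turn': np.float64(6.96)}, {'travel': [-0.33, 2.44, 0.0], 'turn': np.float64(6.97)}, {'travel': [-0.02, 2.46, 0.01], 'turn': np.float64(6.96)}]
[{'travel': [0.28, 2.45, -0.0], 'turn': np.float64(6.97)}, {'travel': [0.57, 2.4, -0.0], 'turn': np.float64(6.96)}]
end [0.5856 0.2651 0.404 ] 36.1
```

Request:
move_arm(
  commands=[
    {"claw":1,"travel":[-2.44,-0.35,0],"turn":7},
    {"claw":1,"travel":[-2.46,0,0],"turn":7},
    {"claw":1,"travel":[-2.45,0.25,0],"turn":7},
    {"claw":1,"travel":[-2.4,0.55,0],"turn":7},
    {"claw":1,"travel":[-2.3,0.8,0],"turn":7},
  ],
)

```text
time: 0.57
ee_pos: [0.3399, 0.4279, 0.4044]
tcp_rot: [-180.0, 0.0, 119.2]
wrist_force: [-0.1, 0.7, 0.9]
opening: 0.0858
```

Request:
move_arm(
  commands=[
    {"claw":1,"travel":[-2.2,1.1,0],"turn":7},
    {"claw":1,"travel":[-2.0,1.4,0],"turn":7},
    {"claw":1,"travel":[-1.9,1.6,0],"turn":7},
    {"claw":1,"travel":[-1.7,1.8,0],"turn":7},
    {"claw":1,"travel":[-1.4,2.0,0],"turn":7},
  ],
)

```text
time: 0.98
ee_pos: [0.4421, 0.3593, 0.4044]
tcp_rot: [-180.0, 0.0, 84.2]
wrist_force: [-0.1, 0.5, -0.5]
opening: 0.0855
```

```bash
sed -i "s/tu=round(-rem\/(n-i),2)/tu=float(round(-rem\/(n-i),2))/" plan.py; python3 plan.py .5855 .2651 .404 36.1 7
```

```text
[{'travel': [-1.13, 2.17, 0.01], 'turn': 6.87}, {'travel': [-0.86, 2.3, 0.0], 'turn': 6.87}, {'travel': [-0.58, 2.38, 0.01], 'turn': 6.87}, {'travel': [-0.3, 2.43, 0.01], 'turn': 6.86}, {'travel': [0.01, 2.45, 0.0], 'turn': 6.87}]
[{'travel': [0.29, 2.43, 0.01], 'turn': 6.86}, {'travel': [0.58, 2.38, 0.0], 'turn': 6.87}]
end [0.5855 0.2651 0.404 ] 36.1
```

Request:
move_arm(
  commands=[
    {"claw":1,"travel":[-1.1,2.2,0],"turn":6.9},
    {"claw":1,"travel":[-0.9,2.3,0],"turn":6.9},
    {"claw":1,"travel":[-0.6,2.4,0],"turn":6.9},
    {"claw":1,"travel":[-0.3,2.4,0],"turn":6.9},
    {"claw":1,"travel":[0,2.4,0],"turn":6.9},
  ],
)

```text
time: 1.4
ee_pos: [0.5446, 0.2925, 0.4043]
tcp_rot: [-180.0, 0.0, 49.7]
wrist_force: [-0.7, 0.3, 0.8]
opening: 0.0858
```

Request:
move_arm(
  commands=[
    {"claw":1,"travel":[0.3,2.4,0],"turn":6.9},
    {"claw":1,"travel":[0.6,2.3,0],"turn":6.9},
    {"claw":1,"travel":[0,0,0],"turn":0},
  ],
)

```text
time: 1.65
ee_pos: [0.5867, 0.2654, 0.4032]
tcp_rot: [180.0, 0.1, 35.7]
wrist_force: [-0.4, 0.2, -0.3]
opening: 0.085
```

Run:
```python
from h import *
import json
o=status.get_obs();print(o['time'],o['ee_pos'],o['tcp_rot'],o['q'],o['wrist_force'])
im,p=snap('wrist','w1.png'); json.dump({k:np.array(v).tolist() for k,v in p.items()},open('Pw1.json','w'))
```

```text
1.65 [0.58673286 0.26540678 0.40324772] [1.79965213e+02 7.51839316e-02 3.56508297e+01] [ 2.43479351e+01  1.86182811e+01  2.58401304e+01  9.72887570e+01
 -4.88475749e-02  1.68697111e+02] [-0.37729979  0.18864766 -0.26910715]
```

View pics/w1.png

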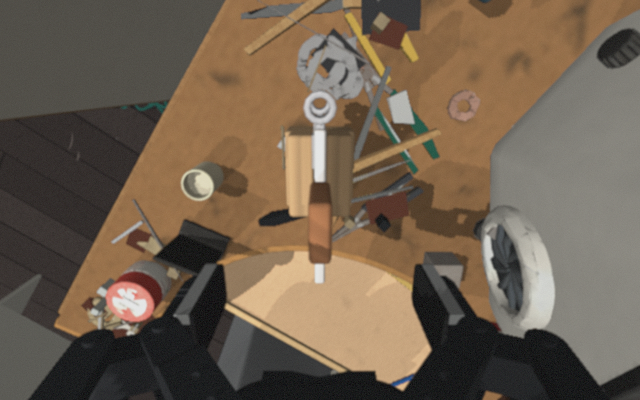

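Run:
```python
from h import *
import cv2,json
im=cv2.imread('pics/w1.png'); c=im[75:300,260:380]; cv2.imwrite('pics/c5.png',cv2.resize(c,None,fx=2.66,fy=2.66,interpolation=cv2.INTER_CUBIC)[:600])
p=json.load(open('Pw1.json'))
print(p['xyz'],p['rotation'])
print(atz(p,[(320,106)],.148), atz(p,[(319.5,281)],.150))
d=[.6413,.3057,np.radians(-53.92)]
for X in [(0,0,93),(0,0,18),(0,-134,95),(-7,-49,143),(7,-49,143),(-7,-89,143),(7,-89,143)]:
    print(X,proj(p,R.from_euler('z',d[2]).apply(np.array(X)/1000)+[d[0],d[1],.055]).round(1))
```

```text
[0.6559932437798311, 0.314058117288073, 0.37273266674526695] [-19.208770610694156, -0.0738293714739615, -54.37208444006339]
[[0.64525319 0.3050286  0.148     ]] [[0.53742203 0.22804846 0.15      ]]
(0, 0, 93) [[315.7 110.4]]
(0, 0, 18) [[316.3 103.8]]
(0, -134, 95) [[317.5 285.7]]
(-7, -49, 143) [[303.6 206.5]]
(7, -49, 143) [[328.3 206.3]]
(-7, -89, 143) [[305.1 268.2]]
(7, -89, 143) [[328.2 268. ]]
```

View pics/c5.png

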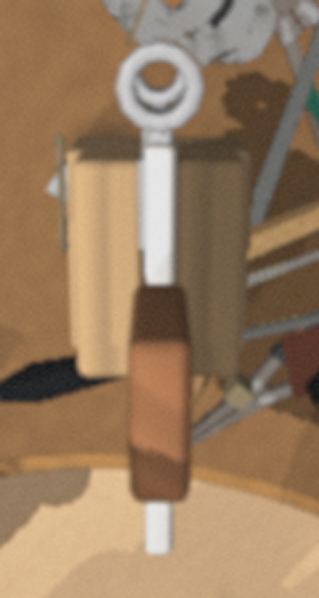

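Request:
move_arm(
  commands=[
    {"claw":1,"travel":[0,0.1,2.4],"turn":0},
    {"claw":1,"travel":[0,0,2.4],"turn":0},
    {"claw":1,"travel":[0,0,2.3],"turn":0},
    {"claw":1,"travel":[0,0,0],"turn":0},
  ],
)

```text
time: 2.03
ee_pos: [0.5834, 0.267, 0.3286]
tcp_rot: [-179.9, 0.4, 36.4]
wrist_force: [-0.3, -0.1, 0.0]
opening: 0.0853
```

Run:
```python
from h import *
o=status.get_obs();print(o['time'],o['ee_pos'],o['tcp_rot'],o['wrist_force'])
im,p=snap('wrist','w2.png')
```

```text
2.0333 [0.58341249 0.26700324 0.3285515 ] [-179.90537703    0.40398936   36.3512026 ] [-0.28613112 -0.14382178  0.01549629]
```

View pics/w2.png

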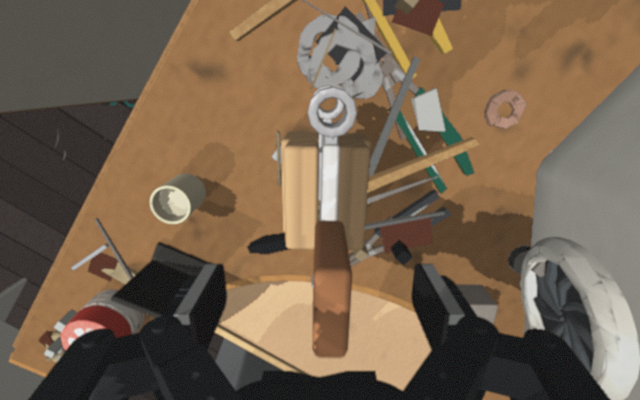

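Request:
move_arm(
  commands=[
    {"claw":1,"travel":[0,0,0],"turn":0},
    {"claw":1,"travel":[0,0,0],"turn":0},
  ],
)

```text
time: 2.25
ee_pos: [0.5845, 0.2671, 0.3358]
tcp_rot: [180.0, -0.1, 36.3]
wrist_force: [-0.6, 1.4, 1.3]
opening: 0.0853
```

Run:
```python
from h import *
o=status.get_obs();print(o['time'],o['ee_pos'],o['tcp_rot'],o['wrist_force'])
```

```text
2.25 [0.58451667 0.26712927 0.33580508] [ 1.79975693e+02 -1.36969417e-01  3.62708842e+01] [-0.57611254  1.44282767  1.31979142]
```

```bash
cat > cmd.py <<'E'
import numpy as np
def integ(p,y,rows):
    p=np.array(p,float)
    for x,yy,z,t in rows:
        a=np.radians(y); p=p+np.array([[np.cos(a),np.sin(a),0],[np.sin(a),-np.cos(a),0],[0,0,-1]]).T@np.array([x,yy,z])/100; y-=t
    return p,y
E
python3 - <<'E'
from cmd import *
r=[(-2.44,-.35,0,7),(-2.46,0,0,7),(-2.45,.25,0,7),(-2.4,.55,0,7),(-2.3,.8,0,7),(-2.2,1.1,0,7),(-2,1.4,0,7),(-1.9,1.6,0,7),(-1.7,1.8,0,7),(-1.4,2,0,7),(-1.1,2.2,0,6.9),(-.9,2.3,0,6.9),(-.6,2.4,0,6.9),(-.3,2.4,0,6.9),(0,2.4,0,6.9),(.3,2.4,0,6.9),(.6,2.3,0,6.9),(0,.1,7.1,0)]
print(integ([.2368,.4962,.405],154.515,r))
E
```

```text
(array([0.58476485, 0.26648701, 0.334     ]), 36.21499999999998)
```

Request:
move_arm(
  commands=[
    {"claw":1,"travel":[0,0.1,0],"turn":0},
    {"claw":1,"travel":[0,0,0],"turn":0},
    {"claw":1,"travel":[0,0,0],"turn":0},
  ],
)

```text
time: 2.5
ee_pos: [0.5853, 0.266, 0.3346]
tcp_rot: [180.0, -0.1, 36.2]
wrist_force: [0.1, 0.6, -0.0]
opening: 0.0854
```

Run:
```python
from h import *
o=status.get_obs();print(o['time'],o['ee_pos'],o['tcp_rot'],o['wrist_force'])
im,p=snap('wrist','w3.png')
cv2.imwrite('pics/w3c.png',cv2.resize(im[200:400,180:460],None,fx=2.8,fy=2.8))
```

```text
2.5 [0.58532925 0.26600444 0.33461272] [ 1.79985663e+02 -7.53920969e-02  3.62218588e+01] [ 0.08140624  0.64731767 -0.04491288]
```

View pics/w3c.png

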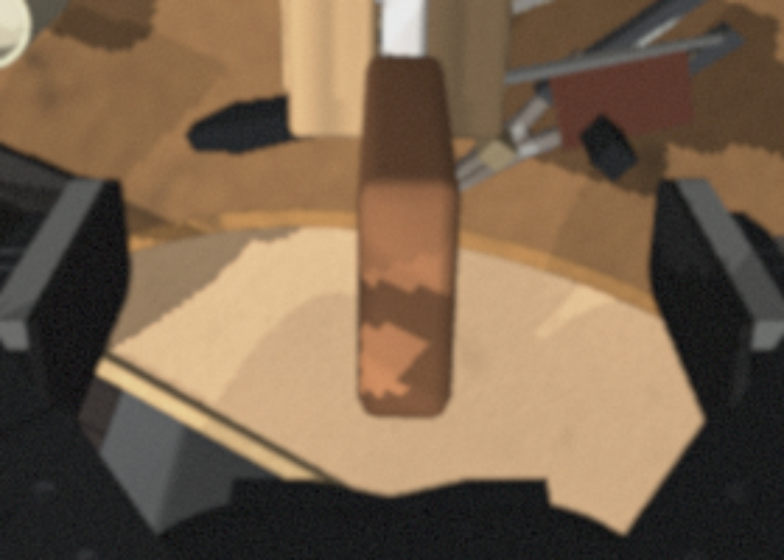

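Request:
move_arm(
  commands=[
    {"claw":1,"travel":[0,0.15,0.1],"turn":0.3},
    {"claw":-1,"travel":[0,0,0],"turn":0},
    {"claw":-1,"travel":[0,0,0],"turn":0},
    {"claw":-1,"travel":[0,0,0],"turn":0},
    {"claw":-1,"travel":[0,0,0],"turn":0},
  ],
  squeeze=70,
)

```text
time: 2.97
ee_pos: [0.5861, 0.2647, 0.3326]
tcp_rot: [-180.0, 0.0, 35.9]
wrist_force: [0.3, 0.3, -0.7]
opening: 0.0385
```

Request:
move_arm(
  commands=[
    {"claw":-1,"travel":[0,0,0],"turn":0},
    {"claw":-1,"travel":[0,0,0],"turn":0},
    {"claw":-1,"travel":[0,0,0],"turn":0},
  ],
)

```text
time: 3.22
ee_pos: [0.5861, 0.2648, 0.3328]
tcp_rot: [180.0, -0.0, 35.9]
wrist_force: [-0.4, -1.1, 0.5]
opening: 0.013
```

Request:
move_arm(
  commands=[
    {"claw":-1,"travel":[0,0,0],"turn":0},
    {"claw":-1,"travel":[0,0,-0.5],"turn":0},
    {"claw":-1,"travel":[0,0,-1],"turn":0},
    {"claw":-1,"travel":[0,0,-1.5],"turn":0},
    {"claw":-1,"travel":[0,0,-1.5],"turn":0},
  ],
)

```text
time: 3.63
ee_pos: [0.5859, 0.2647, 0.3784]
tcp_rot: [-180.0, 0.1, 35.9]
wrist_force: [-0.5, 0.8, -1.4]
opening: 0.0134
```

Request:
move_arm(
  commands=[
    {"claw":-1,"travel":[0,0,-1.5],"turn":0},
    {"claw":-1,"travel":[0,0,-1.5],"turn":0},
    {"claw":-1,"travel":[0,0,-0.5],"turn":0},
    {"claw":-1,"travel":[0,0,0],"turn":0},
  ],
)

```text
time: 3.97
ee_pos: [0.5862, 0.2648, 0.4146]
tcp_rot: [180.0, -0.1, 35.9]
wrist_force: [-0.0, 0.4, -3.3]
opening: 0.0132
```

Run:
```python
from h import *
import json
o=status.get_obs();print(o['time'],o['ee_pos'],o['tcp_rot'],o['wrist_force'],o['opening'])
im,p=snap('wrist','w4.png')
im2,_=snap('side','s4.png')
P=json.load(open('P0.json'))
```

```text
3.9667 [0.58616462 0.26477852 0.41457963] [ 1.79970978e+02 -1.49330464e-01  3.59114908e+01] [-0.03771153  0.41736563 -3.29779303] 0.013235286965719927
```

View pics/w4.png

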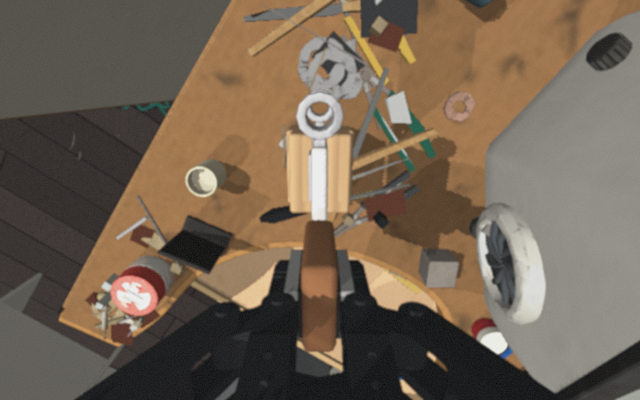

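View pics/s4.png

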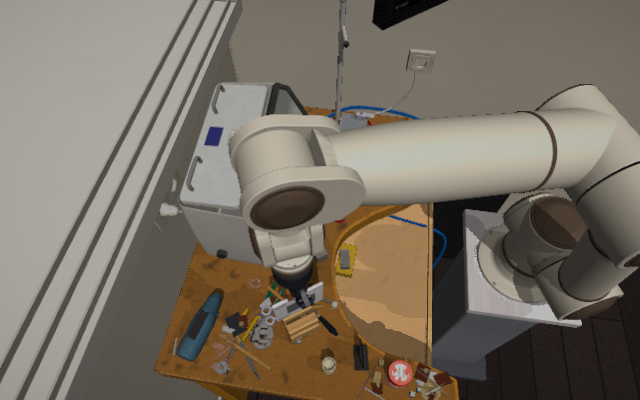

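```bash
cat >> h.py <<'E'
def wristrel():
    # wrist cam in tool frame from status
    o=status.get_obs(); p=viewer.camera_params('wrist'); Rt=R.from_euler('xyz',o['tcp_rot'],degrees=True).as_matrix()
    return Rt.T@(np.array(p['xyz'])-o['ee_pos']), Rt.T@rot(p)
E
python3 - <<'E'
from h import *
c,r=wristrel(); print(c,R.from_matrix(r).as_euler('xyz',degrees=True)); np.savez('rel.npz',c=c,r=r)
p=viewer.camera_params('wrist'); q=dict(p); q['xyz']=c; q['rotation']=r
im=cv2.imread('pics/w4.png'); cv2.imwrite('pics/w4c.png',cv2.resize(im[80:240,260:380],None,fx=3.6,fy=3.6,interpolation=cv2.INTER_CUBIC))
print(atz(q,[(320,116),(320,117),(321,116)],.185))
E
```

```text
[0.08468053 0.00078558 0.03042103] [1.60864148e+02 3.80427636e-02 9.00224133e+01]
[[0.07082797 0.00143365 0.185     ]
 [0.07038076 0.00143399 0.185     ]
 [0.07082779 0.00189103 0.185     ]]
```

View pics/w4c.png

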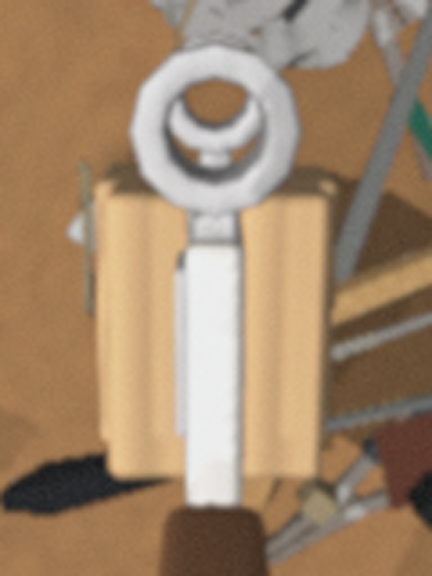

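Run:
```python
from plan import rows
rows([.40,.20,.413],31,7,[.5862,.2648,.413,35.9])
rows([.36,-.266,.413],31,14,[.40,.20,.413,31])
```

```text
[{'travel': [-2.7, -0.81, 0.0], 'turn': 0.7}, {'travel': [-2.7, -0.78, 0.0], 'turn': 0.7}, {'travel': [-2.72, -0.74, 0.0], 'turn': 0.7}, {'travel': [-2.73, -0.71, 0.0], 'turn': 0.7}, {'travel': [-2.73, -0.68, 0.0], 'turn': 0.7}]
[{'travel': [-2.74, -0.64, 0.0], 'turn': 0.7}, {'travel': [-2.75, -0.61, 0.0], 'turn': 0.7}]
end [0.4   0.2   0.413] 31.0
[{'travel': [-1.96, 2.71, 0.0], 'turn': 0.0}, {'travel': [-1.96, 2.7, 0.0], 'turn': -0.0}, {'travel': [-1.96, 2.71, 0.0], 'turn': -0.0}, {'travel': [-1.96, 2.7, 0.0], 'turn': -0.0}, {'travel': [-1.96, 2.71, 0.0], 'turn': -0.0}]
[{'travel': [-1.96, 2.71, 0.0], 'turn': -0.0}, {'travel': [-1.95, 2.7, 0.0], 'turn': -0.0}, {'travel': [-1.96, 2.71, 0.0], 'turn': -0.0}, {'travel': [-1.96, 2.7, 0.0], 'turn': -0.0}, {'travel': [-1.96, 2.71, 0.0], 'turn': -0.0}]
[{'travel': [-1.96, 2.71, 0.0], 'turn': -0.0}, {'travel': [-1.96, 2.7, 0.0], 'turn': -0.0}, {'travel': [-1.96, 2.71, 0.0], 'turn': -0.0}, {'travel': [-1.96, 2.7, 0.0], 'turn': -0.0}]
end [ 0.36  -0.266  0.413] 31.0
```

Request:
move_arm(
  commands=[
    {"claw":-1,"travel":[-1.5,-0.45,0],"turn":0.7},
    {"claw":-1,"travel":[-2.7,-0.8,0],"turn":0.7},
    {"claw":-1,"travel":[-2.7,-0.75,0],"turn":0.7},
    {"claw":-1,"travel":[-2.7,-0.7,0],"turn":0.7},
    {"claw":-1,"travel":[-2.7,-0.7,0],"turn":0.7},
  ],
)

```text
time: 4.48
ee_pos: [0.464, 0.2228, 0.4111]
tcp_rot: [-180.0, 0.1, 32.4]
wrist_force: [-0.4, 0.5, -2.2]
opening: 0.0134
```

Request:
move_arm(
  commands=[
    {"claw":-1,"travel":[-2.7,-0.6,0],"turn":0.7},
    {"claw":-1,"travel":[-2.7,-0.3,0],"turn":0.7},
    {"claw":-1,"travel":[-2.7,1,0],"turn":0},
    {"claw":-1,"travel":[-2.2,2.2,0],"turn":0},
    {"claw":-1,"travel":[-2.0,2.7,0],"turn":0},
  ],
)

```text
time: 4.9
ee_pos: [0.3844, 0.1158, 0.4118]
tcp_rot: [-180.0, 0.0, 31.2]
wrist_force: [0.5, -0.8, -3.9]
opening: 0.0128
```

Request:
move_arm(
  commands=[
    {"claw":-1,"travel":[-2.0,2.7,0],"turn":0},
    {"claw":-1,"travel":[-2.0,2.7,0],"turn":0},
    {"claw":-1,"travel":[-2.0,2.7,0],"turn":0},
    {"claw":-1,"travel":[-2.0,2.7,0],"turn":0},
    {"claw":-1,"travel":[-2.0,2.7,0],"turn":0},
  ],
)

```text
time: 5.32
ee_pos: [0.3691, -0.0525, 0.4118]
tcp_rot: [-180.0, 0.0, 31.0]
wrist_force: [1.0, 0.3, -2.6]
opening: 0.0137
```

```bash
python3 plan.py .36 -.266 .413 31 9
```

```text
[{'travel': [-1.31, 1.98, -0.01], 'turn': 0.0}, {'travel': [-1.31, 1.98, -0.02], 'turn': 0.0}, {'travel': [-1.31, 1.98, -0.01], 'turn': 0.0}, {'travel': [-1.31, 1.98, -0.01], 'turn': 0.01}, {'travel': [-1.31, 1.98, -0.02], 'turn': 0.0}]
[{'travel': [-1.31, 1.99, -0.01], 'turn': 0.01}, {'travel': [-1.31, 1.98, -0.01], 'turn': 0.0}, {'travel': [-1.31, 1.98, -0.02], 'turn': 0.01}, {'travel': [-1.31, 1.98, -0.01], 'turn': 0.0}]
end [ 0.36  -0.266  0.413] 31.0
```

Request:
move_arm(
  commands=[
    {"claw":-1,"travel":[-1.8,2.7,0],"turn":0},
    {"claw":-1,"travel":[-1.8,2.7,0],"turn":0},
    {"claw":-1,"travel":[-1.8,2.7,0],"turn":0},
    {"claw":-1,"travel":[-1.7,2.6,0],"turn":0},
    {"claw":-1,"travel":[-1.6,2.4,0],"turn":0},
  ],
)

```text
time: 5.73
ee_pos: [0.3622, -0.2099, 0.4117]
tcp_rot: [-179.9, 0.0, 31.0]
wrist_force: [1.1, 0.6, -2.2]
opening: 0.0132
```

Request:
move_arm(
  commands=[
    {"claw":-1,"travel":[-1.4,2.2,0],"turn":0},
    {"claw":-1,"travel":[-1.1,1.6,0],"turn":0},
    {"claw":-1,"travel":[-0.6,0.9,0],"turn":0},
    {"claw":-1,"travel":[0,0,0],"turn":0},
    {"claw":-1,"travel":[0,0,0],"turn":0},
  ],
)

```text
time: 6.15
ee_pos: [0.3604, -0.2643, 0.412]
tcp_rot: [-179.9, 0.0, 31.0]
wrist_force: [-0.1, 0.6, -2.0]
opening: 0.0129
```

```bash
cat > look.py <<'E'
import sys,json
from h import *
o=status.get_obs();print(o['time'],o['ee_pos'].round(4),o['tcp_rot'].round(2),o['wrist_force'].round(1),o['torque'].round(2),o['opening'])
for n in sys.argv[2:]:
    im,p=snap(n,n+sys.argv[1]+'.png'); json.dump({k:np.array(v).tolist() for k,v in p.items()},open('P_%s%s.json'%(n,sys.argv[1]),'w'))
E
python3 look.py 5 wrist top side
```

```text
6.15 [ 0.3604 -0.2643  0.412 ] [-1.7991e+02  2.0000e-02  3.0960e+01] [-0.1  0.6 -2. ] [ 0.   -0.01 -0.05] 0.012906382204744092
```

View pics/wrist5.png

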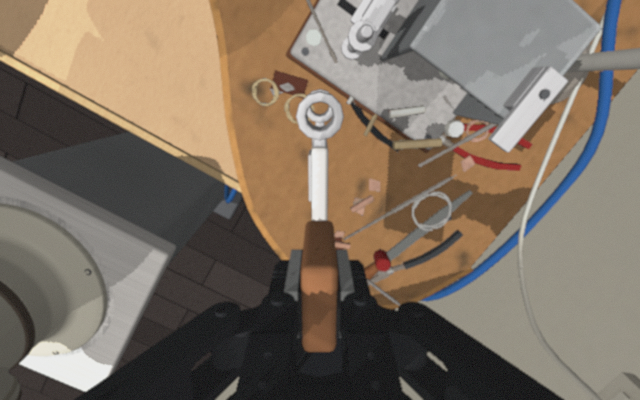

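View pics/top5.png

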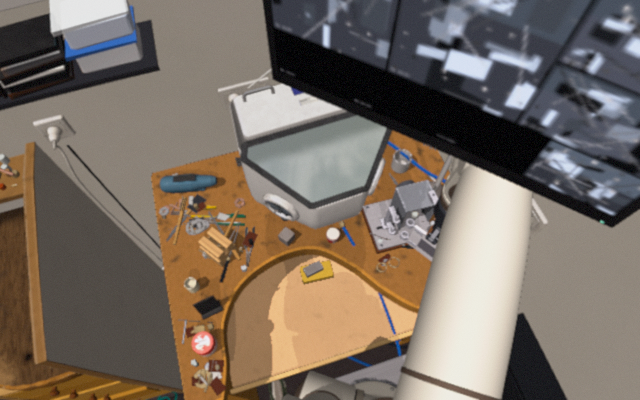

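View pics/side5.png

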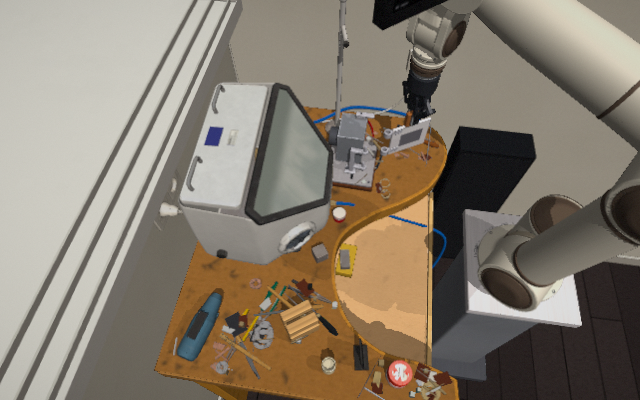

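Run:
```python
import cv2
im=cv2.imread('pics/wrist5.png'); cv2.imwrite('pics/w5c.png',cv2.resize(im[0:150,260:460],None,fx=4,fy=4,interpolation=cv2.INTER_CUBIC))
im=cv2.imread('pics/side5.png'); cv2.imwrite('pics/s5c.png',cv2.resize(im[100:200,320:440],None,fx=6,fy=6,interpolation=cv2.INTER_CUBIC))
```

```text
(no output)
```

View pics/w5c.png

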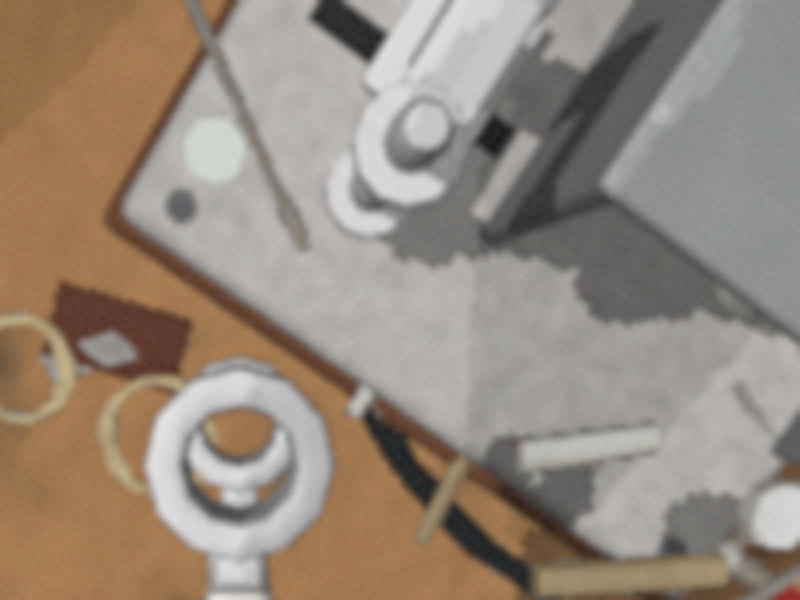

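View pics/s5c.png

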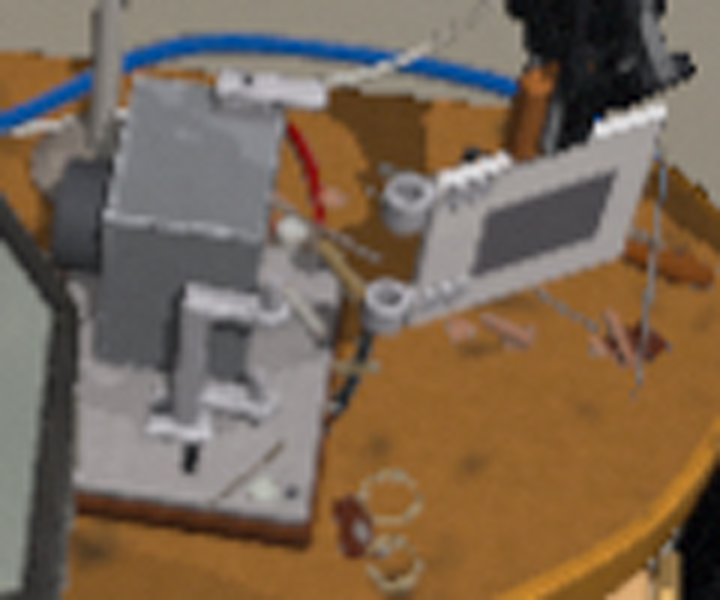

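Run:
```python
from h import *
import json
p=json.load(open('P_wrist5.json'))
f=lambda u,v:(260+u/4,v/4)
print(p['xyz'],p['rotation'])
for n,uv,z in [('pin top',f(427,125),.151),('collar up',f(405,157),.131),('collar lo',f(368,197),.056),('corner',f(122,210),.028),('edge2',f(600,552),.028),('roof',f(605,185),.146),('knuck',f(238,463),.412-.185),('kn low ring',f(238,440),.412-.26)]:
    print(n,atz(p,[uv],z)[0].round(4))
```

```text
[0.4334315933818797, -0.22137243341264629, 0.38150552040102653] [-19.15131738343563, 0.050707292632333895, -59.06373398134855]
pin top [ 0.4762 -0.2309  0.151 ]
collar up [ 0.4737 -0.2312  0.131 ]
collar lo [ 0.4745 -0.2315  0.056 ]
corner [ 0.4443 -0.1819  0.028 ]
edge2 [ 0.4366 -0.3329  0.028 ]
roof [ 0.4848 -0.261   0.146 ]
knuck [ 0.4217 -0.2286  0.227 ]
kn low ring [ 0.4193 -0.2302  0.152 ]
```

Request:
move_arm(
  commands=[
    {"claw":-1,"travel":[0.8,0.6,1],"turn":0},
    {"claw":-1,"travel":[0.8,0.6,1.5],"turn":0},
    {"claw":-1,"travel":[0,0,1.3],"turn":0},
    {"claw":-1,"travel":[0,0,0.5],"turn":0},
    {"claw":-1,"travel":[0,0,0],"turn":0},
  ],
)

```text
time: 6.72
ee_pos: [0.3807, -0.2658, 0.368]
tcp_rot: [-179.9, 0.1, 31.1]
wrist_force: [0.3, 0.2, -3.2]
opening: 0.0131
```

Request:
move_arm(
  commands=[
    {"claw":-1,"travel":[0,0,0],"turn":0},
    {"claw":-1,"travel":[0,0,0],"turn":0},
  ],
)

```text
time: 6.88
ee_pos: [0.3805, -0.2663, 0.3705]
tcp_rot: [179.9, -0.0, 31.0]
wrist_force: [-0.5, -0.6, -2.1]
opening: 0.013
```

```bash
python3 look.py 6 wrist side
python3 - <<'E'
import cv2
im=cv2.imread('pics/wrist6.png'); cv2.imwrite('pics/w6c.png',cv2.resize(im[0:150,260:460],None,fx=4,fy=4,interpolation=cv2.INTER_CUBIC))
im=cv2.imread('pics/side6.png'); cv2.imwrite('pics/s6c.png',cv2.resize(im[100:200,320:440],None,fx=6,fy=6,interpolation=cv2.INTER_CUBIC))
E
```

```text
6.8833 [ 0.3805 -0.2663  0.3705] [ 1.7994e+02 -3.0000e-02  3.1030e+01] [-0.5 -0.6 -2.1] [ 0.05  0.03 -0.02] 0.01301194597292705
```

View pics/w6c.png

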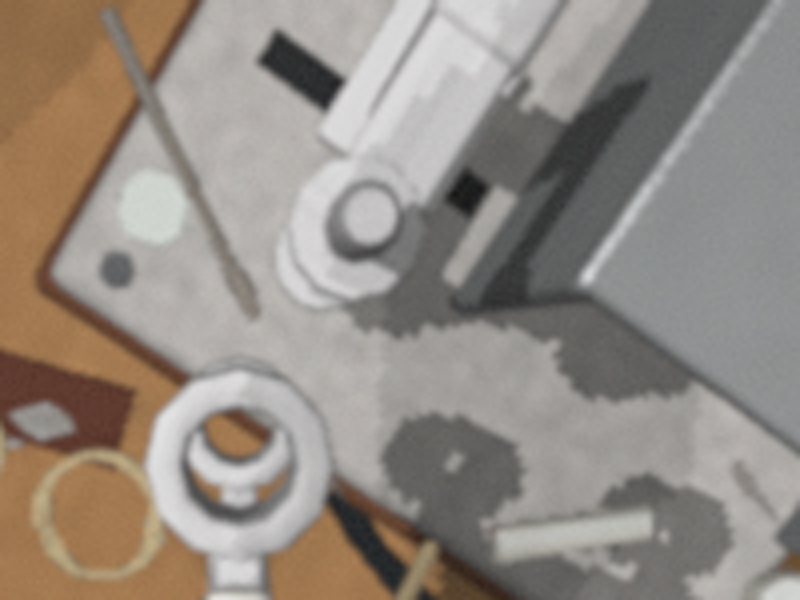

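View pics/s6c.png

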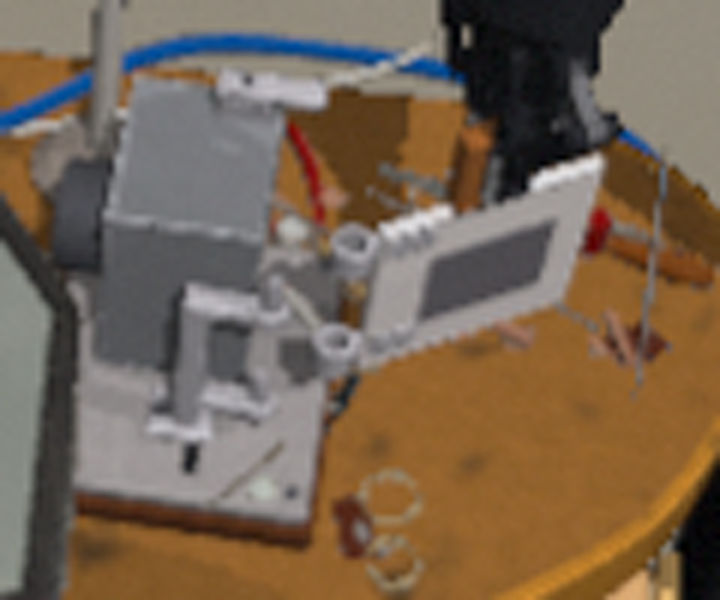

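Run:
```python
from h import *
import json
p=json.load(open('P_wrist6.json'))
f=lambda u,v:(260+u/4,v/4)
z=.3690
for n,uv,z in [('pin top',f(370,215),.151),('collar up',f(350,230),.131),('collar lo',f(323,262),.056),('corner',f(48,272),.028),('edge2',f(440,550),.028),('roof',f(587,283),.146),('knuck',f(238,463),z-.185)]:
    print(n,atz(p,[uv],z)[0].round(4))
P=json.load(open('P_side6.json'))
g=lambda u,v:(320+u/6,100+v/6)
for n,uv,z in [('pin top u',g(275,283),.151),('pin top l',g(262,376),.076),('kn u',g(355,240),.369-.185),('kn l',g(338,338),.369-.26)]: print(n,atz(P,[uv],z)[0].round(4))
```

```text
pin top [ 0.4761 -0.2309  0.151 ]
collar up [ 0.4753 -0.2303  0.131 ]
collar lo [ 0.4752 -0.2314  0.056 ]
corner [ 0.4443 -0.1812  0.028 ]
edge2 [ 0.4379 -0.2896  0.028 ]
roof [ 0.4849 -0.2615  0.146 ]
knuck [ 0.442  -0.2309  0.184 ]
pin top u [ 0.4721 -0.2278  0.151 ]
pin top l [ 0.4717 -0.2288  0.076 ]
kn u [ 0.4377 -0.2319  0.184 ]
kn l [ 0.437  -0.2325  0.109 ]
```

Request:
move_arm(
  commands=[
    {"claw":-1,"travel":[0.7,0.4,0],"turn":0},
    {"claw":-1,"travel":[1.0,0.55,0],"turn":0},
    {"claw":-1,"travel":[0.8,0.45,0],"turn":0},
    {"claw":-1,"travel":[0.45,0.25,0],"turn":0},
    {"claw":-1,"travel":[0,0,0],"turn":0},
  ],
)

```text
time: 7.4
ee_pos: [0.4156, -0.2653, 0.3693]
tcp_rot: [-180.0, 0.0, 31.1]
wrist_force: [-0.5, 1.1, -2.3]
opening: 0.0132
```

Request:
move_arm(
  commands=[
    {"claw":-1,"travel":[0,0,0],"turn":0},
    {"claw":-1,"travel":[0,0,0],"turn":0},
  ],
)

```text
time: 7.57
ee_pos: [0.4142, -0.2653, 0.3695]
tcp_rot: [-180.0, 0.0, 31.0]
wrist_force: [0.5, -0.6, -2.4]
opening: 0.0131
```

```bash
python3 look.py 7 wrist side top
python3 - <<'E'
import cv2
im=cv2.imread('pics/wrist7.png'); cv2.imwrite('pics/w7c.png',cv2.resize(im[60:210,240:440],None,fx=4,fy=4,interpolation=cv2.INTER_CUBIC))
im=cv2.imread('pics/side7.png'); cv2.imwrite('pics/s7c.png',cv2.resize(im[130:190,330:410],None,fx=9,fy=9,interpolation=cv2.INTER_CUBIC))
E
```

```text
7.5667 [ 0.4142 -0.2653  0.3695] [-1.7997e+02  2.0000e-02  3.1030e+01] [ 0.5 -0.6 -2.4] [ 0.02  0.05 -0.  ] 0.013115574887270146
```

View pics/w7c.png

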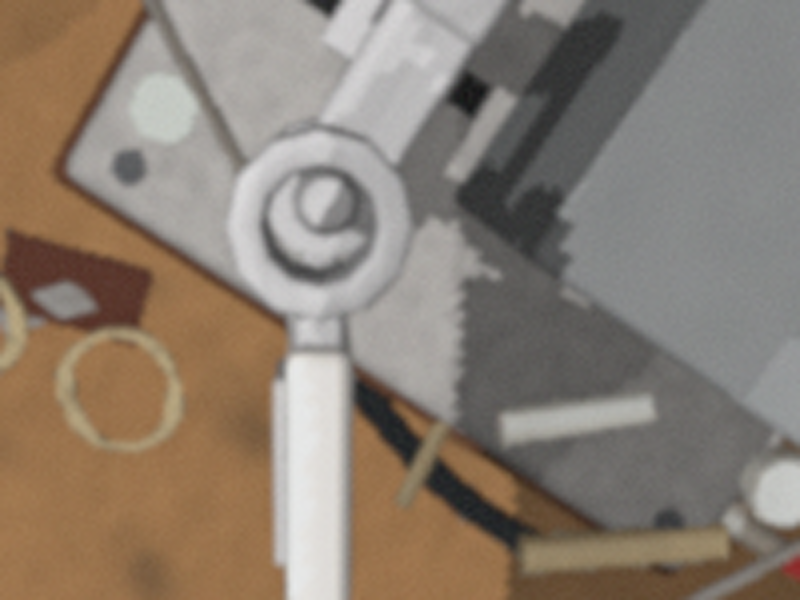

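View pics/s7c.png

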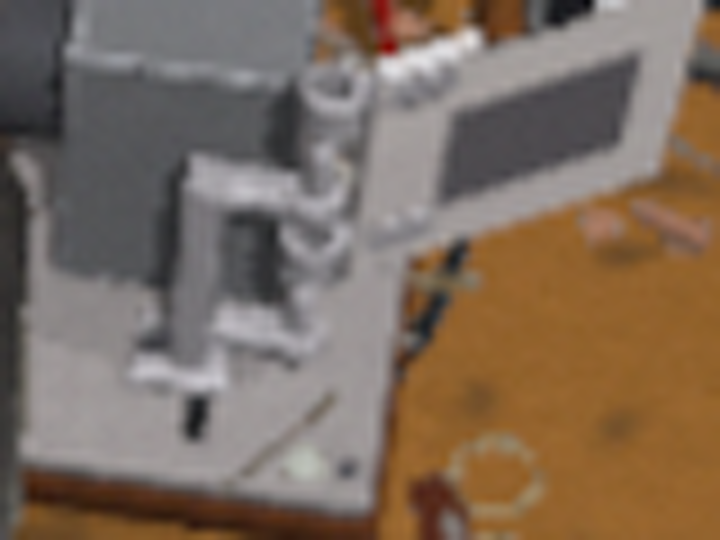

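Run:
```python
from h import *
import json
p=json.load(open('P_wrist7.json'))
f=lambda u,v:(240+u/4,60+v/4)
for n,uv,z in [('pin top',f(325,200),.151),('knuck',f(319,222),.1842),('corner',f(65,172),.028),('edge',f(510,478),.028)]:
    print(n,atz(p,[uv],z)[0].round(4))
```

```text
pin top [ 0.4762 -0.2305  0.151 ]
knuck [ 0.4757 -0.2298  0.1842]
corner [ 0.4439 -0.182   0.028 ]
edge [ 0.4358 -0.309   0.028 ]
```

Request:
move_arm(
  commands=[
    {"claw":-1,"travel":[0,0.05,0.6],"turn":0},
    {"claw":-1,"travel":[0,0,0.6],"turn":0},
    {"claw":-1,"travel":[0,0,0.3],"turn":0},
    {"claw":-1,"travel":[0,0,0.2],"turn":0},
    {"claw":-1,"travel":[0,0,0.2],"turn":0},
  ],
)

```text
time: 8.13
ee_pos: [0.4144, -0.2658, 0.3502]
tcp_rot: [-180.0, 0.0, 31.0]
wrist_force: [0.2, -0.1, -2.4]
opening: 0.0132
```

```bash
python3 look.py 8 wrist side
python3 - <<'E'
import cv2
im=cv2.imread('pics/wrist8.png'); cv2.imwrite('pics/w8c.png',cv2.resize(im[60:210,240:440],None,fx=4,fy=4,interpolation=cv2.INTER_CUBIC))
im=cv2.imread('pics/side8.png'); cv2.imwrite('pics/s8c.png',cv2.resize(im[130:190,330:410],None,fx=9,fy=9,interpolation=cv2.INTER_CUBIC))
E
```

```text
8.1333 [ 0.4144 -0.2658  0.3502] [-1.7998e+02  1.0000e-02  3.1010e+01] [ 0.2 -0.1 -2.4] [0.   0.01 0.  ] 0.013150574338113974
```

View pics/w8c.png

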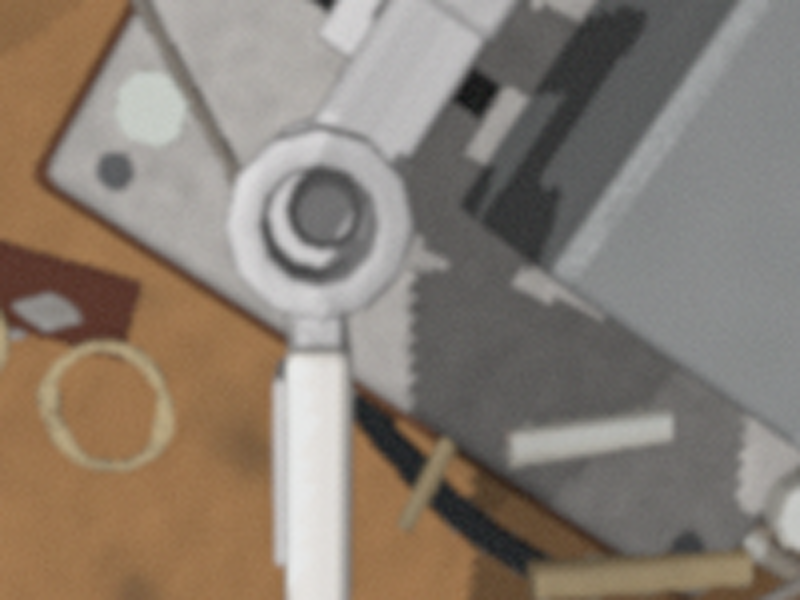

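View pics/s8c.png

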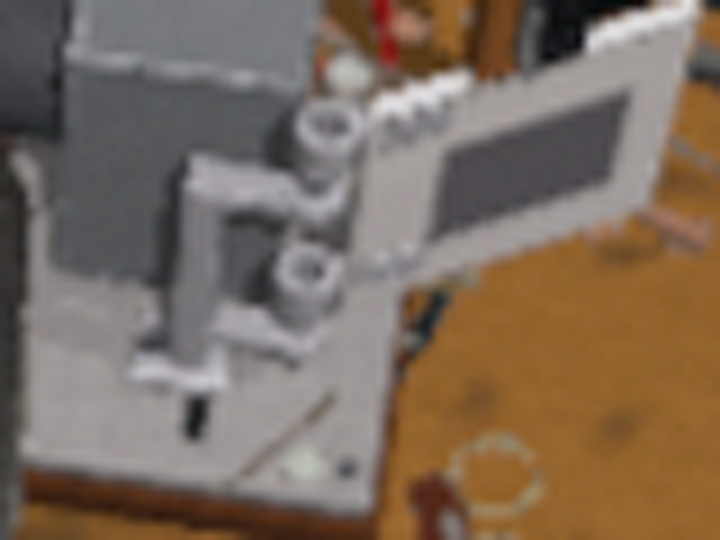

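Request:
move_arm(
  commands=[
    {"claw":-1,"travel":[0,0,0.3],"turn":0},
    {"claw":-1,"travel":[0,0,0.3],"turn":0},
    {"claw":-1,"travel":[0,0,0.3],"turn":0},
    {"claw":-1,"travel":[0,0,0.3],"turn":0},
    {"claw":-1,"travel":[0,0,0],"turn":0},
  ],
)

```text
time: 8.65
ee_pos: [0.4144, -0.2658, 0.3379]
tcp_rot: [-180.0, 0.0, 31.0]
wrist_force: [0.4, -0.5, -2.7]
opening: 0.0131
```

Request:
move_arm(
  commands=[
    {"claw":-1,"travel":[0,0,0.1],"turn":0},
    {"claw":-1,"travel":[0,0,0.1],"turn":0},
    {"claw":-1,"travel":[0,0,0.1],"turn":0},
    {"claw":-1,"travel":[0,0,0],"turn":0},
  ],
)

```text
time: 8.98
ee_pos: [0.4145, -0.2658, 0.3355]
tcp_rot: [-180.0, 0.0, 31.0]
wrist_force: [-0.4, -0.3, -1.4]
opening: 0.0133
```

Request:
move_arm(
  commands=[
    {"claw":-1,"travel":[0,0,0.1],"turn":0},
    {"claw":-1,"travel":[0,0,0],"turn":0},
  ],
)

```text
time: 9.15
ee_pos: [0.4145, -0.2658, 0.3346]
tcp_rot: [180.0, 0.0, 31.0]
wrist_force: [0.4, 0.1, -2.4]
opening: 0.0129
```

Request:
move_arm(
  commands=[
    {"claw":-1,"travel":[0,0,0.1],"turn":0},
    {"claw":-1,"travel":[0,0,0],"turn":0},
  ],
)

```text
time: 9.32
ee_pos: [0.4145, -0.2658, 0.3337]
tcp_rot: [180.0, -0.0, 31.0]
wrist_force: [-0.1, -0.2, -1.3]
opening: 0.0132
```

```bash
python3 look.py 9 wrist side
python3 - <<'E'
import cv2
im=cv2.imread('pics/wrist9.png'); cv2.imwrite('pics/w9c.png',cv2.resize(im[60:210,240:440],None,fx=4,fy=4,interpolation=cv2.INTER_CUBIC))
im=cv2.imread('pics/side9.png'); cv2.imwrite('pics/s9c.png',cv2.resize(im[130:190,330:410],None,fx=9,fy=9,interpolation=cv2.INTER_CUBIC))
E
```

```text
9.3167 [ 0.4145 -0.2658  0.3337] [ 1.7999e+02 -1.0000e-02  3.1020e+01] [-0.1 -0.2 -1.3] [ 0.03 -0.07 -0.02] 0.01316767854919686
```

View pics/w9c.png

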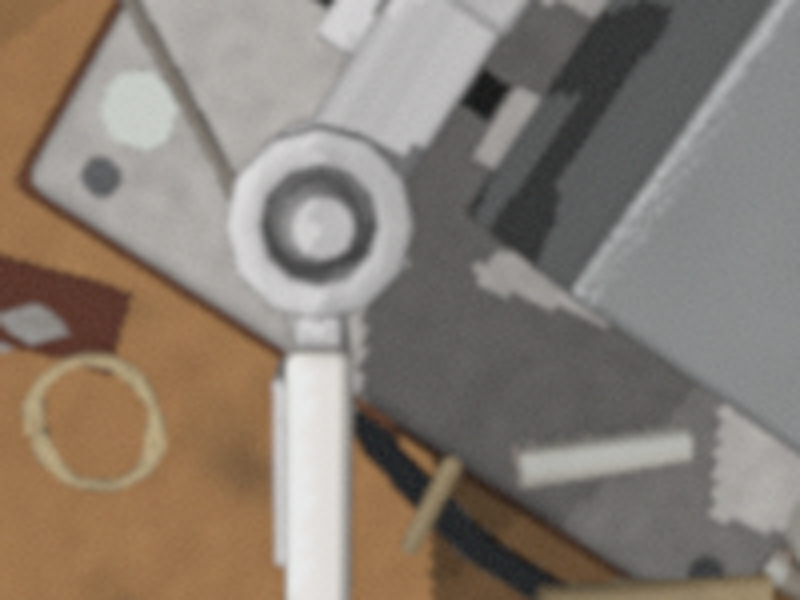

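View pics/s9c.png

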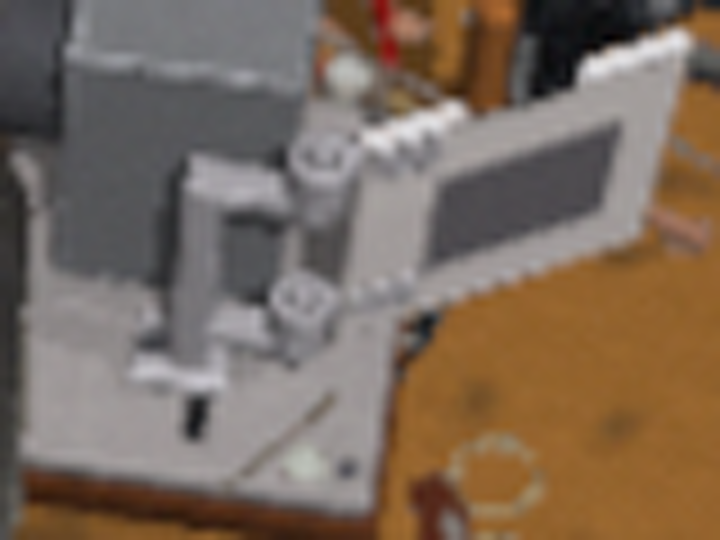

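Request:
move_arm(
  commands=[
    {"claw":-1,"travel":[0,0,0.1],"turn":0},
    {"claw":-1,"travel":[0,0,0],"turn":0},
  ],
)

```text
time: 9.58
ee_pos: [0.4144, -0.2659, 0.3335]
tcp_rot: [179.9, -0.0, 31.0]
wrist_force: [-2.7, -0.1, 5.2]
opening: 0.0132
```

Request:
move_arm(
  commands=[
    {"claw":-1,"travel":[0,0,0.1],"turn":0},
    {"claw":-1,"travel":[0,0,0],"turn":0},
  ],
)

```text
time: 9.75
ee_pos: [0.4143, -0.2659, 0.3333]
tcp_rot: [179.9, -0.0, 31.0]
wrist_force: [-5.0, -0.2, 10.1]
opening: 0.0132
```

Request:
move_arm(
  commands=[
    {"claw":-1,"travel":[0,0,-0.15],"turn":0},
    {"claw":-0.7,"travel":[0,0,0],"turn":0},
    {"claw":-0.5,"travel":[0,0,0],"turn":0},
    {"claw":-0.3,"travel":[0,0,0],"turn":0},
    {"claw":-0.3,"travel":[0,0,0],"turn":0},
  ],
)

```text
time: 10.17
ee_pos: [0.4145, -0.2658, 0.333]
tcp_rot: [-180.0, 0.0, 31.0]
wrist_force: [-0.7, -0.7, 0.2]
opening: 0.0296
```

Request:
move_arm(
  commands=[
    {"claw":-0.3,"travel":[0,0,0],"turn":0},
    {"claw":-0.3,"travel":[0,0,0],"turn":0},
    {"claw":-0.3,"travel":[0,0,0],"turn":0},
  ],
)

```text
time: 10.42
ee_pos: [0.4145, -0.2658, 0.3331]
tcp_rot: [-180.0, 0.0, 31.0]
wrist_force: [0.3, 0.5, 0.1]
opening: 0.0299
```

```bash
python3 look.py 10 wrist side
python3 - <<'E'
import cv2
im=cv2.imread('pics/side10.png'); cv2.imwrite('pics/s10c.png',cv2.resize(im[90:190,310:430],None,fx=6,fy=6,interpolation=cv2.INTER_CUBIC))
E
```

```text
10.4167 [ 0.4145 -0.2658  0.3331] [-179.99    0.     31.02] [0.3 0.5 0.1] [-0.02  0.03  0.05] 0.029882475168800483
```

View pics/wrist10.png

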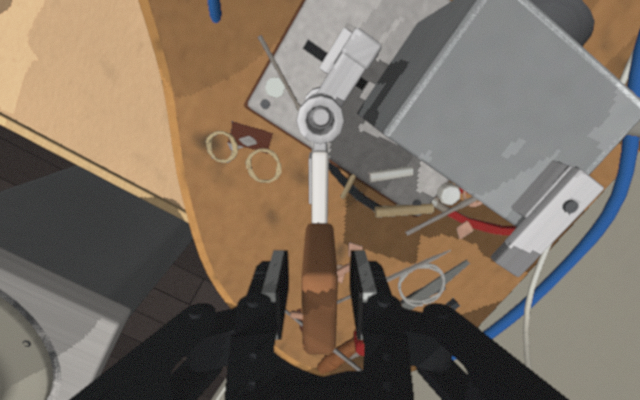

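View pics/s10c.png

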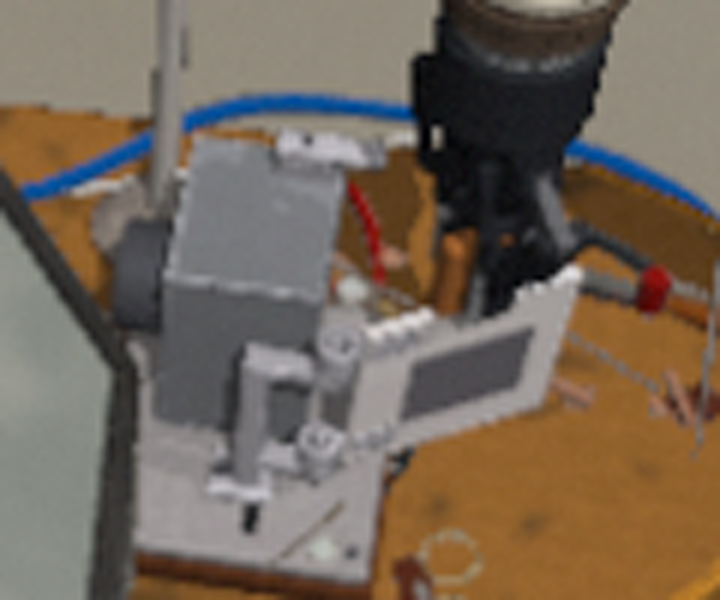

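Run:
```python
import numpy as np
# tool step with turn t(deg, tool): new commanded pose: translate first then turn. pivot fixed in world
piv=np.array([.0710,-.0065])
for t in (-3.4,-2,-1):
    a=np.radians(t); Rm=np.array([[np.cos(a),-np.sin(a)],[np.sin(a),np.cos(a)]])
    print(t,(piv-Rm@piv)*100)
```

```text
-3.4 [0.05104636 0.41993114]
-2 [0.0270098  0.24739046]
-1 [0.01242543 0.12381309]
```

Request:
move_arm(
  commands=[
    {"claw":-0.3,"travel":[0,0.3,0],"turn":0},
    {"claw":-0.3,"travel":[0,0.3,0],"turn":0},
    {"claw":-0.3,"travel":[0,0.15,0],"turn":0},
  ],
)

```text
time: 10.77
ee_pos: [0.4185, -0.2726, 0.3332]
tcp_rot: [180.0, -0.0, 31.0]
wrist_force: [-0.1, 0.1, -1.0]
opening: 0.0298
```

Request:
move_arm(
  commands=[
    {"claw":-0.3,"travel":[0.05,0.42,0],"turn":-3.4},
    {"claw":-0.3,"travel":[0.05,0.42,0],"turn":-3.4},
    {"claw":-0.3,"travel":[0.05,0.42,0],"turn":-3.4},
    {"claw":-0.3,"travel":[0.05,0.42,0],"turn":-3.4},
    {"claw":-0.3,"travel":[0.05,0.42,0],"turn":-3.4},
  ],
)

```text
time: 11.18
ee_pos: [0.4333, -0.2876, 0.3331]
tcp_rot: [-180.0, 0.0, 48.2]
wrist_force: [0.2, 0.4, 0.3]
opening: 0.03
```

```bash
python3 look.py 11 wrist
```

```text
11.1833 [ 0.4333 -0.2876  0.3331] [-179.99    0.     48.17] [0.2 0.4 0.3] [0.04 0.01 0.03] 0.029977908464602507
```

View pics/wrist11.png

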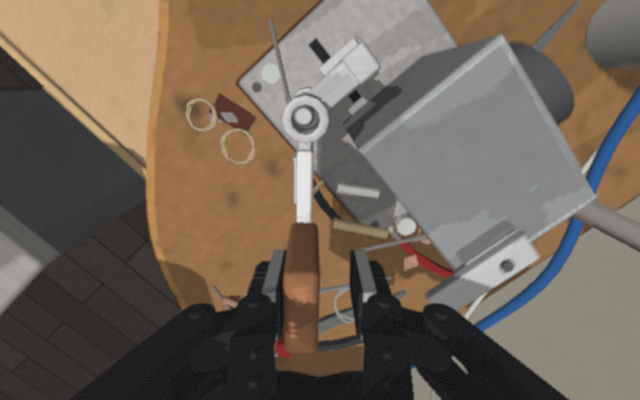

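The door swings along with the finger (block at (302,290), knuckle at (305,117) still round the pin). Continuing.

Request:
move_arm(
  commands=[
    {"claw":-0.3,"travel":[0.05,0.42,0],"turn":-3.4},
    {"claw":-0.3,"travel":[0.05,0.42,0],"turn":-3.4},
    {"claw":-0.3,"travel":[0.05,0.42,0],"turn":-3.4},
    {"claw":-0.3,"travel":[0.05,0.42,0],"turn":-3.4},
    {"claw":-0.3,"travel":[0.05,0.42,0],"turn":-3.4},
  ],
)

```text
time: 11.65
ee_pos: [0.4518, -0.2974, 0.3331]
tcp_rot: [-180.0, -0.0, 65.1]
wrist_force: [-0.3, 0.4, 0.3]
opening: 0.0299
```

Request:
move_arm(
  commands=[
    {"claw":-0.3,"travel":[0.05,0.42,0],"turn":-3.4},
    {"claw":-0.3,"travel":[0.05,0.42,0],"turn":-3.4},
    {"claw":-0.3,"travel":[0.05,0.42,0],"turn":-3.4},
    {"claw":-0.3,"travel":[0.05,0.42,0],"turn":-3.4},
  ],
)

```text
time: 11.98
ee_pos: [0.4683, -0.3012, 0.3331]
tcp_rot: [-180.0, -0.0, 78.7]
wrist_force: [-0.4, -0.1, 0.6]
opening: 0.0301
```

```bash
python3 look.py 12 wrist side
python3 - <<'E'
import cv2
im=cv2.imread('pics/side12.png'); cv2.imwrite('pics/s12c.png',cv2.resize(im[90:190,310:430],None,fx=6,fy=6,interpolation=cv2.INTER_CUBIC))
E
```

```text
11.9833 [ 0.4683 -0.3012  0.3331] [-179.99   -0.     78.69] [-0.4 -0.1  0.6] [ 0.03 -0.   -0.03] 0.03012867741455364
```

View pics/wrist12.png

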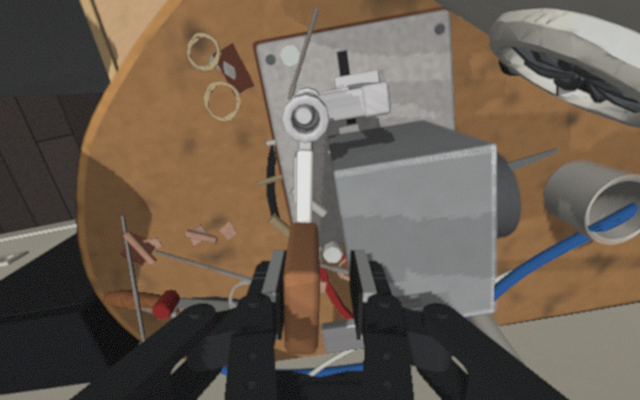

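View pics/s12c.png

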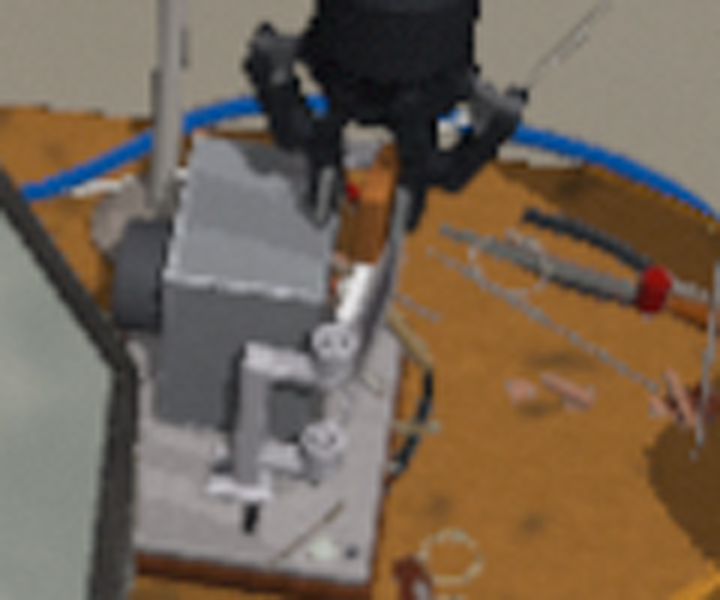

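Request:
move_arm(
  commands=[
    {"claw":-0.3,"travel":[0.03,0.25,0],"turn":-2},
    {"claw":-0.3,"travel":[0.03,0.25,0],"turn":-2},
    {"claw":-0.3,"travel":[0.01,0.12,0],"turn":-1},
  ],
)

```text
time: 12.33
ee_pos: [0.4743, -0.3015, 0.3331]
tcp_rot: [-180.0, -0.0, 83.6]
wrist_force: [0.3, 1.2, -0.7]
opening: 0.0297
```

Request:
move_arm(
  commands=[
    {"claw":-0.3,"travel":[0.01,0.12,0],"turn":-1},
    {"claw":-0.3,"travel":[0.01,0.12,0],"turn":-1},
  ],
)

```text
time: 12.5
ee_pos: [0.4767, -0.3015, 0.3332]
tcp_rot: [-180.0, -0.0, 85.6]
wrist_force: [0.1, 0.7, 0.2]
opening: 0.0299
```

```bash
python3 look.py 13 wrist
```

```text
12.5 [ 0.4767 -0.3015  0.3332] [-1.7999e+02 -1.0000e-02  8.5590e+01] [0.1 0.7 0.2] [ 0.01  0.01 -0.03] 0.029857490459334366
```

View pics/wrist13.png

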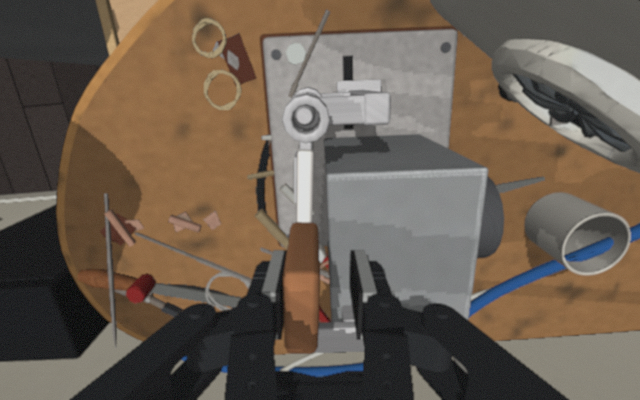

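Request:
move_arm(
  commands=[
    {"claw":-0.3,"travel":[0.01,0.12,0],"turn":-1},
    {"claw":-0.3,"travel":[0,0,0],"turn":0},
  ],
)

```text
time: 12.72
ee_pos: [0.478, -0.3015, 0.3332]
tcp_rot: [180.0, 0.0, 86.7]
wrist_force: [-0.7, 0.6, -1.1]
opening: 0.0297
```

Request:
move_arm(
  commands=[
    {"claw":-0.3,"travel":[0,0.08,0],"turn":-0.5},
    {"claw":-0.3,"travel":[0,0,0],"turn":0},
  ],
)

```text
time: 12.88
ee_pos: [0.4788, -0.3016, 0.3332]
tcp_rot: [180.0, 0.0, 87.1]
wrist_force: [-0.9, 0.1, -0.4]
opening: 0.0302
```

Request:
move_arm(
  commands=[
    {"claw":-0.3,"travel":[0,0.08,0],"turn":0},
    {"claw":-0.3,"travel":[0,0,0],"turn":0},
  ],
)

```text
time: 13.05
ee_pos: [0.4796, -0.3016, 0.3332]
tcp_rot: [180.0, 0.0, 87.1]
wrist_force: [-0.5, -0.2, 0.7]
opening: 0.0295
```

Request:
move_arm(
  commands=[
    {"claw":-0.3,"travel":[0,0.08,0],"turn":0},
    {"claw":-0.3,"travel":[0,0,0],"turn":0},
  ],
)

```text
time: 13.22
ee_pos: [0.4804, -0.3016, 0.3332]
tcp_rot: [180.0, -0.0, 87.1]
wrist_force: [-0.8, -0.8, 0.3]
opening: 0.0301
```

Request:
move_arm(
  commands=[
    {"claw":-0.3,"travel":[0,0.08,0],"turn":0},
    {"claw":-0.3,"travel":[0,0,0],"turn":0},
  ],
)

```text
time: 13.38
ee_pos: [0.4812, -0.3017, 0.3332]
tcp_rot: [-180.0, 0.0, 87.1]
wrist_force: [-0.5, -0.0, -0.1]
opening: 0.03
```

```bash
python3 look.py 14 wrist top
python3 - <<'E'
import cv2
im=cv2.imread('pics/wrist14.png'); cv2.imwrite('pics/w14c.png',cv2.resize(im[20:365,240:500],None,fx=1.7,fy=1.7,interpolation=cv2.INTER_CUBIC))
E
```

```text
13.3833 [ 0.4812 -0.3017  0.3332] [-180.      0.     87.11] [-0.5 -0.  -0.1] [0.   0.03 0.04] 0.0299577793630067
```

View pics/w14c.png

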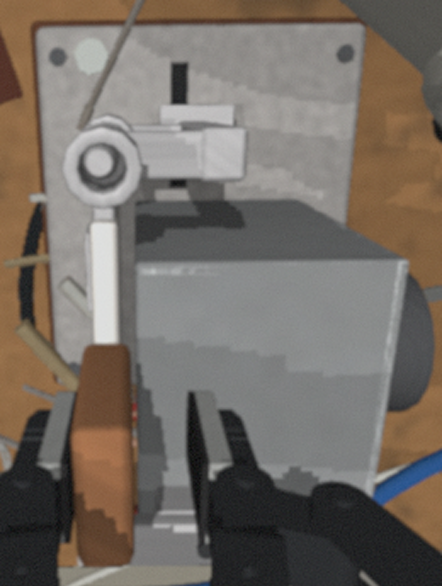

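Request:
move_arm(
  commands=[
    {"claw":-0.3,"travel":[0,0.08,0],"turn":0},
    {"claw":-0.3,"travel":[0,0,0],"turn":0},
  ],
)

```text
time: 13.65
ee_pos: [0.482, -0.3017, 0.3331]
tcp_rot: [-180.0, -0.0, 87.1]
wrist_force: [0.5, 0.3, 0.4]
opening: 0.03
```

Request:
move_arm(
  commands=[
    {"claw":-0.3,"travel":[0,0.08,0],"turn":0},
    {"claw":-0.3,"travel":[0,0,0],"turn":0},
  ],
)

```text
time: 13.82
ee_pos: [0.4828, -0.3017, 0.3331]
tcp_rot: [180.0, -0.0, 87.1]
wrist_force: [0.6, -0.2, -0.0]
opening: 0.03
```

Request:
move_arm(
  commands=[
    {"claw":-0.3,"travel":[0,0.08,0],"turn":0},
    {"claw":-0.3,"travel":[0,0,0],"turn":0},
  ],
)

```text
time: 13.98
ee_pos: [0.4836, -0.3018, 0.3332]
tcp_rot: [180.0, -0.0, 87.1]
wrist_force: [-0.3, 0.1, 1.1]
opening: 0.0304
```

```bash
python3 look.py 15 wrist
python3 - <<'E'
import cv2
im=cv2.imread('pics/wrist15.png'); cv2.imwrite('pics/w15c.png',cv2.resize(im[90:290,260:400],None,fx=3,fy=3,interpolation=cv2.INTER_CUBIC))
cv2.imwrite('pics/w15d.png',cv2.resize(im[240:360,260:380],None,fx=5,fy=5,interpolation=cv2.INTER_CUBIC))
E
```

```text
13.9833 [ 0.4836 -0.3018  0.3332] [180.    -0.    87.11] [-0.3  0.1  1.1] [-0.04  0.02  0.03] 0.030410675551995364
```

View pics/w15c.png

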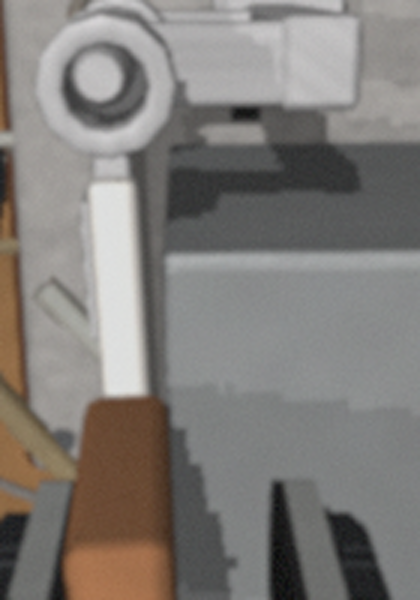

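View pics/w15d.png

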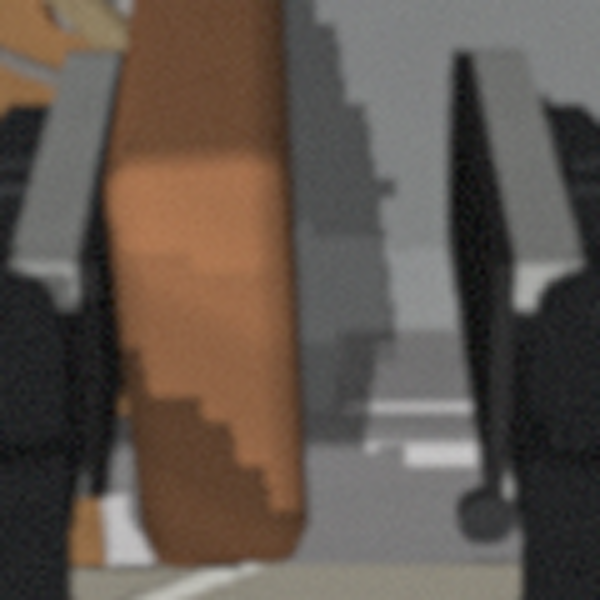

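Request:
move_arm(
  commands=[
    {"claw":-0.3,"travel":[0,0.06,0],"turn":0},
    {"claw":-0.3,"travel":[0,0,0],"turn":0},
  ],
)

```text
time: 14.2
ee_pos: [0.4841, -0.3018, 0.3332]
tcp_rot: [-180.0, 0.0, 87.1]
wrist_force: [-1.9, 0.1, -0.4]
opening: 0.0298
```

Run:
```python
from h import *
import json
o=status.get_obs()
p=json.load(open('P_wrist15.json'))
f=lambda u,v:(260+u/3,90+v/3)
def ang(a,b): d=b-a; return np.degrees(np.arctan2(d[0],-d[1]))
# panel top right edge & left edge z=.151 ; roof front edge z .146; knuckle center z .149
pr=atz(p,[f(135,185),f(147,392)],.151); pl=atz(p,[f(90,185),f(104,392)],.151)
rf=atz(p,[f(165,257),f(168,392)],.146); rl=atz(p,[f(165,257),f(419,250)],.146)
print(pr,pl,rf); print('door yaw',ang(*pr),ang(*pl),'hood yaw',ang(*rf), np.degrees(np.arctan2(*(rl[1]-rl[0])[[1,0]])))
print('knuckle',atz(p,[f(104,85)],.149),'pin',atz(p,[f(100,78)],.151))
```

```text
[[ 0.48057947 -0.24739051  0.151     ]
 [ 0.48033616 -0.28219147  0.151     ]] [[ 0.4736158  -0.24703373  0.151     ]
 [ 0.47318904 -0.28182906  0.151     ]] [[ 0.48446573 -0.26050668  0.146     ]
 [ 0.48367349 -0.28449258  0.146     ]]
door yaw -0.400582508416622 -0.7026910124149938 hood yaw -1.8917597612601929 -1.2564111063613246
knuckle [[ 0.47675326 -0.23221021  0.149     ]] pin [[ 0.47638318 -0.23096999  0.151     ]]
```

Request:
move_arm(
  commands=[
    {"claw":-0.3,"travel":[0,0.06,0],"turn":0},
    {"claw":-0.3,"travel":[0,0,0],"turn":0},
  ],
)

```text
time: 14.37
ee_pos: [0.4844, -0.3018, 0.3331]
tcp_rot: [-179.9, -0.0, 87.1]
wrist_force: [-5.9, 0.2, 2.2]
opening: 0.0301
```

Request:
move_arm(
  commands=[
    {"claw":-0.3,"travel":[0,0.06,0],"turn":0},
    {"claw":-0.3,"travel":[0,0,0],"turn":0},
  ],
)

```text
time: 14.53
ee_pos: [0.4847, -0.3018, 0.3331]
tcp_rot: [-179.9, -0.0, 87.1]
wrist_force: [-7.5, 0.7, 2.4]
opening: 0.0298
```

Request:
move_arm(
  commands=[
    {"claw":-0.3,"travel":[0,-0.3,0],"turn":0},
    {"claw":-0.3,"travel":[0,-0.3,0],"turn":0},
    {"claw":-0.3,"travel":[0,-0.2,0],"turn":0},
    {"claw":-0.3,"travel":[0,0,0],"turn":0},
  ],
)

```text
time: 14.87
ee_pos: [0.4771, -0.3015, 0.3333]
tcp_rot: [180.0, 0.0, 87.1]
wrist_force: [-0.7, -0.2, 0.2]
opening: 0.03
```

```bash
python3 look.py 16 wrist
```

```text
14.8667 [ 0.4771 -0.3015  0.3333] [179.97   0.    87.11] [-0.7 -0.2  0.2] [-0.02  0.01 -0.02] 0.02995031356837389
```

View pics/wrist16.png

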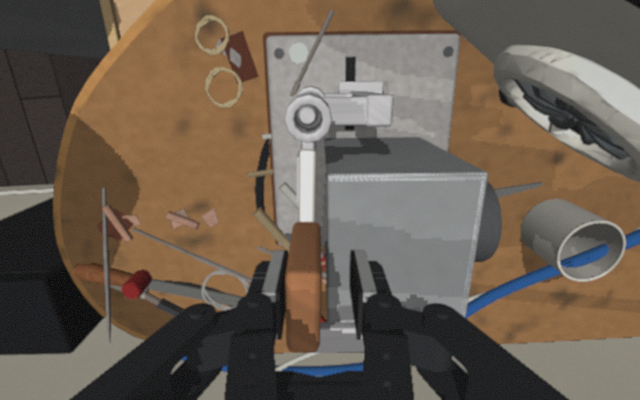

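Run:
```python
import cv2
im=cv2.imread('pics/wrist16.png'); cv2.imwrite('pics/w16c.png',cv2.resize(im[90:290,260:400],None,fx=3,fy=3,interpolation=cv2.INTER_CUBIC))
cv2.imwrite('pics/w16d.png',cv2.resize(im[240:360,260:380],None,fx=5,fy=5,interpolation=cv2.INTER_CUBIC))
```

```text
(no output)
```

View pics/w16c.png

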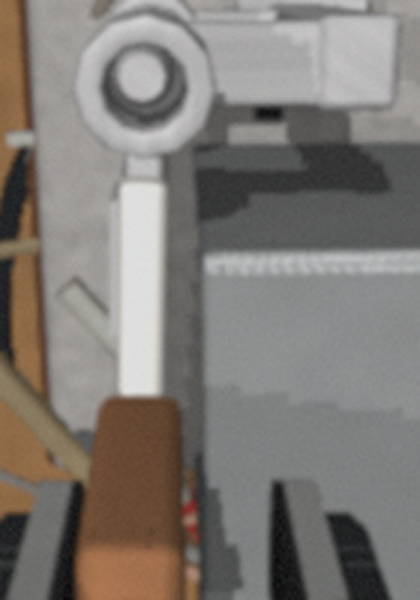

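View pics/w16d.png

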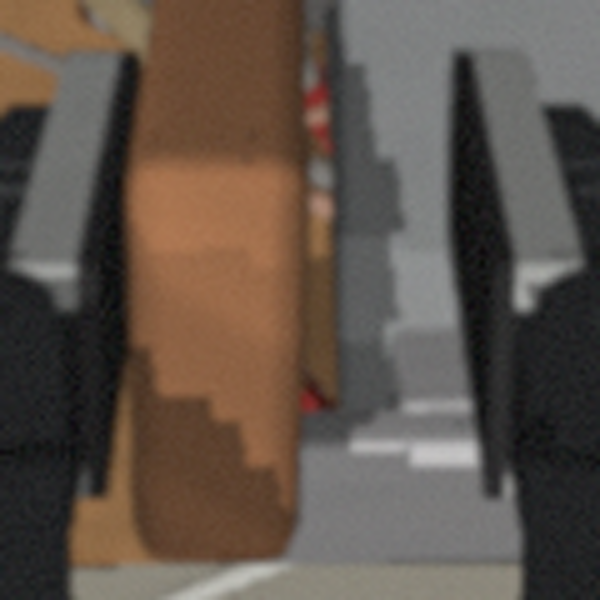

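Run:
```python
from h import *
import json
def ang(a,b): d=b-a; return np.degrees(np.arctan2(d[0],-d[1]))
p=json.load(open('P_wrist16.json'))
f=lambda u,v:(260+u/3,90+v/3)
pr=atz(p,[f(165,185),f(161,392)],.151); pl=atz(p,[f(120,185),f(118,392)],.151)
rf=atz(p,[f(203,257),f(203,470)],.146); rl=atz(p,[f(205,262),f(419,252)],.146)
kn=atz(p,[f(146,84)],.149)[0]
print('door yaw',ang(*pr),ang(*pl),'hood',ang(*rf),np.degrees(np.arctan2(*(rl[1]-rl[0])[[1,0]])))
print(kn,rf,pr)
# base edges: front-left corner (265,35) and rear-left (460,33); front edge points
b=atz(p,[(265,36),(461,33)],.028); print(b,np.degrees(np.arctan2(*(b[1]-b[0])[[1,0]])))
fr=atz(p,[(265,36),(278,190)],.028); print('front',ang(*fr))
```

```text
door yaw -4.225830355589191 -4.529222737643996 hood -2.4048297928388234 -0.13076109251814033
[ 0.47672759 -0.23210227  0.149     ] [[ 0.48428219 -0.26056922  0.146     ]
 [ 0.48264529 -0.29954595  0.146     ]] [[ 0.47880937 -0.24735788  0.151     ]
 [ 0.4762438  -0.28207996  0.151     ]]
[[ 0.44323478 -0.18099925  0.028     ]
 [ 0.59181612 -0.186051    0.028     ]] -1.947298678973441
front -0.553890267150265
```

Run:
```python
import cv2
im=cv2.imread('pics/wrist16.png'); cv2.imwrite('pics/w16e.png',cv2.resize(im[20:220,250:500],None,fx=3.2,fy=3,interpolation=cv2.INTER_CUBIC))
```

```text
(no output)
```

View pics/w16e.png

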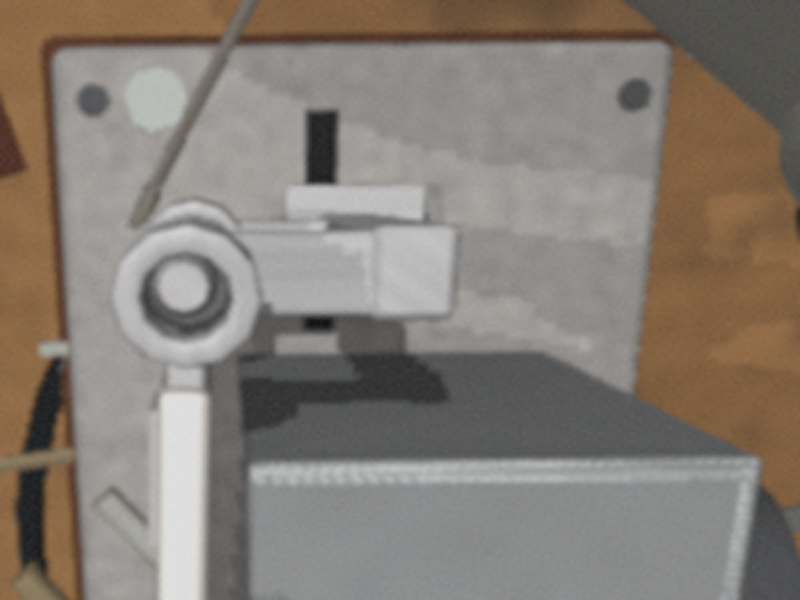

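Request:
move_arm(
  commands=[
    {"claw":-0.3,"travel":[0,0.2,0],"turn":0},
    {"claw":-0.3,"travel":[0,0.2,0],"turn":0},
    {"claw":-0.3,"travel":[0,0.15,0],"turn":0},
    {"claw":-0.3,"travel":[0,0.1,0],"turn":0},
    {"claw":-0.3,"travel":[0,0,0],"turn":0},
  ],
)

```text
time: 15.33
ee_pos: [0.4839, -0.3018, 0.3331]
tcp_rot: [-180.0, 0.0, 87.1]
wrist_force: [-1.7, -0.7, 0.8]
opening: 0.0299
```

Request:
move_arm(
  commands=[
    {"claw":-0.3,"travel":[0,0.05,0],"turn":0},
    {"claw":-0.3,"travel":[0,0,0],"turn":0},
    {"claw":-0.3,"travel":[0,0,0],"turn":0},
  ],
)

```text
time: 15.58
ee_pos: [0.4841, -0.3018, 0.3331]
tcp_rot: [-180.0, -0.0, 87.1]
wrist_force: [-4.4, 0.3, 1.5]
opening: 0.0299
```

Contact at 1.7–4.4 N. Now a very slow retreat.

Request:
move_arm(
  commands=[
    {"claw":-0.3,"travel":[0,-0.05,0],"turn":0},
    {"claw":-0.3,"travel":[0,-0.03,0],"turn":0},
    {"claw":-0.3,"travel":[0,-0.03,0],"turn":0},
    {"claw":-0.3,"travel":[0,-0.03,0],"turn":0},
    {"claw":-0.3,"travel":[0,0,0],"turn":0},
  ],
)

```text
time: 16.0
ee_pos: [0.483, -0.3017, 0.3332]
tcp_rot: [180.0, -0.0, 87.1]
wrist_force: [0.3, -0.6, 0.1]
opening: 0.0305
```

Request:
move_arm(
  commands=[
    {"claw":-0.3,"travel":[0,-0.05,0],"turn":0},
    {"claw":-0.3,"travel":[0,-0.05,0],"turn":0},
    {"claw":-0.3,"travel":[0,-0.1,0],"turn":0},
    {"claw":-0.3,"travel":[0,-0.15,0],"turn":0},
    {"claw":-0.3,"travel":[0,-0.2,0],"turn":0},
  ],
)

```text
time: 16.42
ee_pos: [0.4773, -0.3015, 0.3332]
tcp_rot: [180.0, -0.0, 87.1]
wrist_force: [-0.8, -0.6, -0.4]
opening: 0.0299
```

```bash
python3 look.py 17 wrist;python3 - <<'E'
import cv2
im=cv2.imread('pics/wrist17.png'); cv2.imwrite('pics/w17c.png',cv2.resize(im[90:360,250:410],None,fx=2.2,fy=2.2,interpolation=cv2.INTER_CUBIC))
E
```

```text
16.4167 [ 0.4773 -0.3015  0.3332] [180.    -0.    87.12] [-0.8 -0.6 -0.4] [0.   0.02 0.01] 0.02994445978974048
```

View pics/w17c.png

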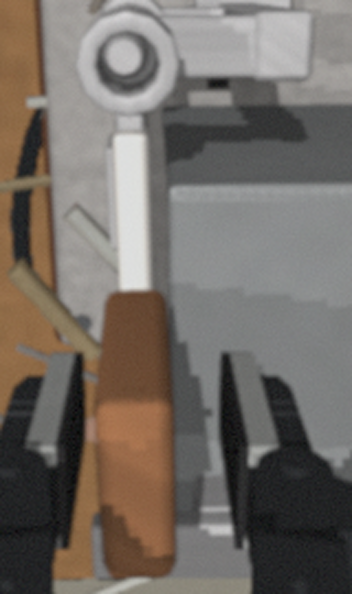

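Request:
move_arm(
  commands=[
    {"claw":-0.3,"travel":[0,-0.2,0],"turn":0},
    {"claw":-0.3,"travel":[0,0,-0.5],"turn":0},
    {"claw":-0.3,"travel":[0,0,-1],"turn":0},
    {"claw":-0.3,"travel":[0,0,-1.5],"turn":0},
    {"claw":-0.3,"travel":[0,0,-2],"turn":0},
  ],
)

```text
time: 16.88
ee_pos: [0.4753, -0.3013, 0.3836]
tcp_rot: [-179.9, -0.0, 87.1]
wrist_force: [0.7, -0.2, -0.5]
opening: 0.03
```

Request:
move_arm(
  commands=[
    {"claw":-0.3,"travel":[0,0,-2],"turn":0},
    {"claw":-0.3,"travel":[0,0,-1.5],"turn":0},
    {"claw":-0.3,"travel":[0,-2,0],"turn":0},
    {"claw":-0.3,"travel":[0,-3,0],"turn":0},
    {"claw":-0.3,"travel":[0,-3,0],"turn":0},
  ],
)

```text
time: 17.3
ee_pos: [0.3951, -0.2972, 0.419]
tcp_rot: [180.0, 0.0, 87.2]
wrist_force: [-0.6, 0.0, 0.7]
opening: 0.03
```

Request:
move_arm(
  commands=[
    {"claw":-0.3,"travel":[0,-3,0],"turn":0},
    {"claw":-0.3,"travel":[0,-2,0],"turn":0},
    {"claw":-0.3,"travel":[0,0,0],"turn":0},
    {"claw":-0.3,"travel":[0,0,0],"turn":0},
  ],
)

```text
time: 17.63
ee_pos: [0.3449, -0.2948, 0.4197]
tcp_rot: [179.9, 0.1, 87.0]
wrist_force: [0.5, -0.0, 0.2]
opening: 0.03
```

```bash
python3 look.py 18 wrist side top;python3 - <<'E'
import cv2
im=cv2.imread('pics/side18.png'); cv2.imwrite('pics/s18c.png',cv2.resize(im[100:200,310:410],None,fx=6,fy=6,interpolation=cv2.INTER_CUBIC))
E
```

```text
17.6333 [ 0.3449 -0.2948  0.4197] [1.7989e+02 8.0000e-02 8.7040e+01] [ 0.5 -0.   0.2] [-0.03 -0.06 -0.02] 0.029976106566112163
```

View pics/s18c.png

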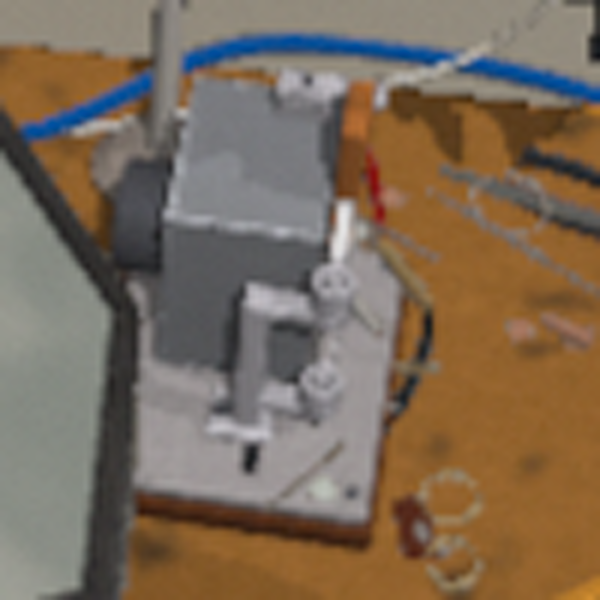

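View pics/wrist18.png

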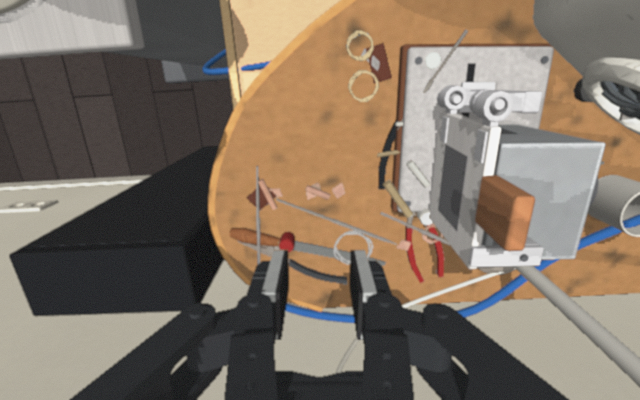

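View pics/top18.png

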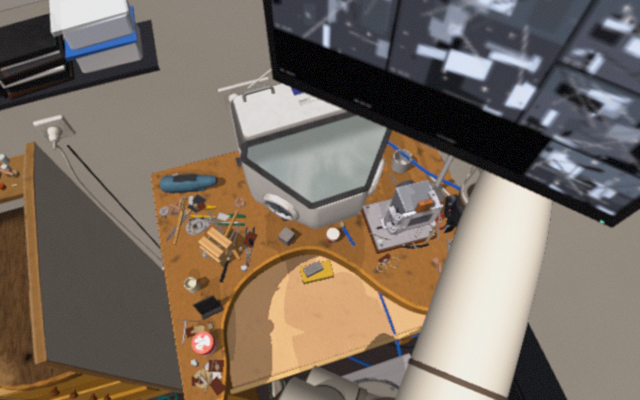

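```bash
python3 -c "
from workcell import bot
print(bot.job_done())"
```

```text
the job is handed in; nothing more can be done
None
```

The door hangs on both hinge pins and is swung shut against the hood. The job was handed in at about 17.8 s of the 64 s allowed.

- **Fitting:** I lifted the door from the stand and carried it round the cabinet's front. I found the pins with the wrist camera at about x 0.476, y -0.231 m and lowered the door on about 57° open. The pin showed centred in the upper knuckle's bore, and contact came at 5–10 N with the door's origin at about 55.5 mm (56 mm is home).
- **Shutting:** I let go and saw the door hanging by itself. I then swung it shut with one finger until it met the hood.
- **Setback:** after the first push (7.5 N) the door came about 4° back open when I withdrew. I pushed it shut again at about 4 N and withdrew slowly, and this time it stayed.
- **Last pictures:** both knuckles are on their pins, the panel is against the hood and its free corner is under the keeper. The beaker, block and polish tub look where they were, and the arm is clear and touching nothing.
- **Disagreements:** the cameras differed by 2–4 mm on positions, so I went by the wrist camera. My yaw estimates for the hood ranged from about -0.1 to -3.7°, so whether the door is shut rests on feeling contact and on the pictures. By the wrist picture taken just before contact, the door stood roughly 1.5–2° past parallel with the hood.

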